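# Stand the ballasted probes heavy end down

### The job

Two sealed water probes lie in cradles beside the spectrometer; each has a hidden ballast in one end, and both ends look alike. Feel in the grip which end of each is heavy, then stand each probe upright, heavy end down, in about the middle of a black rubber pad of its own (either pad will do), and let go. Leave the other things on the bench where they are.

Things in the scene. Friction and masses are not known exactly. Their poses are not given: they have to be found in the camera images.
- probe1_center (a point): Centre of the left (+y) probe, which starts lying in its cradle. Its x axis = long axis, 120 mm: 30 x 30 mm square metal body 92 mm long (sides face its y and z), at each end an alike black disc cap 36 mm across, 14 mm thick. 350-400 g, centre of mass 20-25 mm off centre towards the ballasted end, which varies and cannot be told from this pose. Standing on a pad, this centre is 68 mm up.
- cradle1: Fixed cradle on the left (+y) side; origin under its centre at table level, x = the probe's long axis at the start. Base 110 x 60 x 6 mm; two open-topped notched saddles (6 mm thick, 50 mm wide, notch 36 mm, walls up to z 40 mm) 38 mm either side of the centre hold the probe's axis 45 mm up. Between them the body's sides are free.
- pad1_top (a point): Fixed flat black square rubber pad, 84 x 84 mm and 8 mm high, far from the robot, on the left (+y) side of the middle; this point is the centre of its top. Its yaw varies.
- probe2_center (a point): Centre of the right (-y) probe, which starts lying in its cradle. Its x axis = long axis, 120 mm: 30 x 30 mm square metal body 92 mm long (sides face its y and z), at each end an alike black disc cap 36 mm across, 14 mm thick. 350-400 g, centre of mass 20-25 mm off centre towards the ballasted end, which varies and cannot be told from this pose. Standing on a pad, this centre is 68 mm up.
- cradle2: Fixed cradle on the right (-y) side; origin under its centre at table level, x = the probe's long axis at the start. Base 110 x 60 x 6 mm; two open-topped notched saddles (6 mm thick, 50 mm wide, notch 36 mm, walls up to z 40 mm) 38 mm either side of the centre hold the probe's axis 45 mm up. Between them the body's sides are free.
- pad2_top (a point): Fixed flat black square rubber pad, 84 x 84 mm and 8 mm high, far from the robot, on the right (-y) side of the middle; this point is the centre of its top. Its yaw varies.
- mouse: Black computer mouse, bystander, 100 x 58 x 30 mm, between cradles and pads; origin under its centre.
- cellbox: White block with three glass cells, bystander, 55 x 85 mm, 28 mm high, near the robot; origin under its centre.
- vial: Small amber vial, bystander, 28 mm in diameter, 45 mm high, on the right; origin under its centre.
- lenscap: Black round lens cap, bystander, 52 mm in diameter, 14 mm high, on the left; origin under its centre.
- reagent: White reagent bottle, bystander, 64 mm in diameter, 130 mm high, far left; origin under its centre.
- driver: Screwdriver lying beyond the pads, bystander; origin under its middle.

How it is judged:
By the outcome, as a careful person would: the job done as asked, in the order asked, and still so for the second after the job is handed in, with the robot touching nothing.
It also fails if it takes over 72 s, if anything falls off the work surface, if the arm or the gripper's body presses on something with over 40 N, if the wrist force passes 120 N, or if a joint passes its speed limit or range.

### The arm

A 6-joint arm with a two-finger parallel gripper is mounted at the origin on the work surface. World frame = base frame: x ahead of the robot, y to its left, z up, the work surface at z = 0. Lengths are in m, angles in degrees, forces in N, time in s.
With the tool pointing down it reaches from about 0.375 to 0.9 m from the base axis. Payload 3.1 kg.
Tool frame: the origin (TCP) lies at the very end of the fingers, on their centre line; the grasp point (between the pads) lies 19 mm behind it (bot.hold_point_z is the z of the grasp point in the tool frame, in m); z points along the fingers, y is the line along which they close (so a half turn about z gives the same grasp; the last joint's range is limited). The gripper opens to 87 mm and grips with 3 to 60 N. Pads are 19 mm wide; open, the fingers measure 117 mm over their backs; the gripper's body (75 mm by 190 mm) begins 51 mm behind the grasp point.
Start: joints at [56.58, 30.224, 82.088, -0, 67.689, -10.227], TCP at [0.246, 0.574, 0.223] pointing down, gripper open.
Joint ranges: [-176.69, 176.69], [-43.24, 126.21], [12.49, 139.97], [-82, 262], [0, 151.66], [-163.58, 163.58]. Speed limits (degrees/s): [159.86, 159.86, 180, 180, 180, 180].

### API

Orientations are given as a 3x3 rotation matrix whose columns are the frame's x, y, z axes.
In Python, from rig import bot, capture, camera_model gives the robot as it stands.
- The arm moves only by the tool apply_moves, never from a script. Its argument "plan" is text: rows parted by semicolons, each of 6 numbers parted by spaces: the shift along the tool's x, y, z in units of 0.05 m (1.0 is 0.05 m), then the turn, a rotation vector about the tool's x, y, z in units of 360 degrees (1.0 is 360 degrees). In form: dx dy dz ax ay az; .... A call has 1 to 10 rows; each row shifts and turns the commanded pose from where the row before left it, along the tool's axes as they then stand; what a row does not reach is not made up. A row lasts 1/12 s, in which the tool goes at most 41.7 mm and 7.16 degrees, less where a joint would pass 70% of its speed; a pose out of reach is approached as far as the arm can. A call with a number of a shift or a turn outside -1 to 1 is refused whole. A call with a gripper value outside its range is refused whole. "gripper" is the gripper command: -1 is shut, 1 is fully open, values between are in proportion, set as the call begins (left out, the last holds). The fingers move at their own pace and stop on an object; the grip force is fixed at half the most. Time passes only in rows, so rows that do not move let the fingers close. It gives the time, the measured TCP pose, the force, the opening and the grip force at its end, in the units of the state.
- bot.read_state(): the state, without advancing time (a new reading comes with each control period).
- capture(name): name is "side" or "top" or "wrist"; returns the picture (384x512x3 uint8, red, green, blue); there is no depth.
- camera_model(name): a dict with "vertical_fov" (degrees; the focal length in pixels is half the picture's height over the tangent of half this angle, whatever the lens; pixels are square), "cx", "cy" (the principal point, pixels), "position" and "rotation" of the camera in the world; the wrist camera has in their place "hand_eye" (4x4, takes a point from camera to tool coordinates, whose origin is the TCP and whose axes are the flange's). Camera axes: x right, y down, z forward; pixel columns grow to the right and rows downward; lengths in m; the calibration is good to about 2 mm. A picture is of the moment at which its call begins: read the wrist's pose just before it. camera_model takes no time and is no camera call.
- bot.hand_in(): hands the job in; it is judged then, once.
The state is a dict: "time_s": time; "joint_positions": joint angles; "qvel": joint speeds; "tau": joint torques, N m; "position": TCP position; "tcp_rot": TCP orientation; "force": force on the tool from outside, world axes, zero at the start; "moment": the same for the moment, N m; "opening": opening from 0.0 (shut) to 1.0 (fully open); "grasp_force": force on a finger pad.
Only numpy, scipy, OpenCV 4.12 (cv2) and the standard library are available. Lean on these libraries where they do the work, as an engineer would, in place of code of your own. Each camera call takes 0.05 s, during which the arm holds its last target. There are 200 camera calls.

## Working session

There is one attempt and no reset: what is moved stays moved. The work goes in short steps, Python scripts to look and compute and a tool call to move; the robot and the scene stay as the last step left them, time stands still between calls to the robot, and variables do not carry over. Pictures are saved under pics/ and viewed, at most 10 in all, crops included, and the job is handed in when it is done.

Besides the shell and the picture viewer there is one more tool, called after "Emit:" as name(argument=value, ...), one argument or row to a line, values as JSON. apply_moves: Moves the arm, as the interface text tells. Its arguments: {"type":"object","properties":{"plan":{"type":"string"},"gripper":{"type":"number"}},"required":["plan"]}

```bash
mkdir -p pics; ls; python3 - <<'E'
from rig import bot,capture,camera_model
import cv2
print(bot.read_state(), bot.hold_point_z)
for n in("top","side","wrist"):
    print(n,camera_model(n))
for n in("top","side"):
    cv2.imwrite(f"pics/{n}0.png",capture(n)[:,:,::-1])
E
```

```text
pics
{'time_s': 0.0, 'joint_positions': array([ 5.65791892e+01,  3.02778336e+01,  8.21568500e+01, -3.06266361e-05,
        6.76894994e+01, -1.02262167e+01]), 'qvel': array([ 0.0692646 , -0.06024777, -0.03384304,  0.07499659, -0.04279481,
        0.02932364]), 'tau': array([-3.34732749e-04, -4.40049183e+01, -1.76591474e+01,  6.32009888e-02,
        5.82122442e-02, -1.80847105e-04]), 'position': array([0.24570851, 0.57387283, 0.22158121]), 'tcp_rot': array([[-9.19172355e-01,  3.93853726e-01, -1.19335599e-03],
       [ 3.93855346e-01,  9.19170655e-01, -1.80928761e-03],
       [ 3.84303139e-04, -2.13305679e-03, -9.99997651e-01]]), 'force': array([-0.36716622, -0.09998019,  0.61980531]), 'moment': array([-0.00840642,  0.01101   ,  0.02247653]), 'grasp_force': 0.0, 'opening': 1.0004205652369003} -0.0187
top {'vertical_fov': 50.3840755603032, 'cx': 246.74218410202207, 'cy': 197.4807240545619, 'position': array([0.50501705, 0.01809423, 0.9693454 ]), 'rotation': array([[ 2.32838198e-02, -9.94609545e-01,  1.01043139e-01],
       [-9.99725611e-01, -2.34235610e-02, -1.96613276e-04],
       [ 2.56234358e-03, -1.01010836e-01, -9.94882026e-01]])}
side {'vertical_fov': 45.25065406741941, 'cx': 252.20553656406366, 'cy': 195.31654869933854, 'position': array([ 0.11153491, -0.57039235,  0.85457706]), 'rotation': array([[ 0.79371869, -0.42586107,  0.43434201],
       [-0.60793903, -0.5794465 ,  0.54281847],
       [ 0.02051271, -0.69489863, -0.71881509]])}
wrist {'vertical_fov': 64.29733076558517, 'cx': 262.7134682506643, 'cy': 188.82006417203044, 'hand_eye': array([[ 5.85632398e-04, -9.66875542e-01, -2.55247610e-01,
         6.98419501e-02],
       [ 9.99999821e-01,  5.34515470e-04,  2.69629786e-04,
         3.10431978e-04],
       [-1.24264650e-04, -2.55247722e-01,  9.66875682e-01,
        -1.61897688e-01],
       [ 0.00000000e+00,  0.00000000e+00,  0.00000000e+00,
         1.00000000e+00]])}
```

View pics/top0.png

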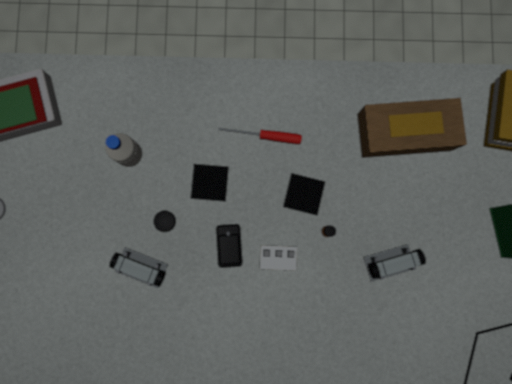

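View pics/side0.png

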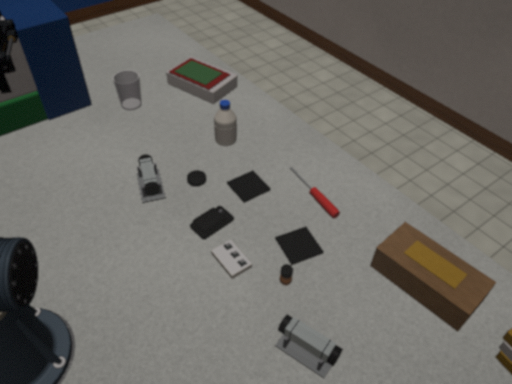

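The top view shows the probes with their dark caps at about (115,261)/(160,278) and (375,270)/(418,257). The pads are at (210,182) and (304,194), and the mouse is between them at (229,245). The side view agrees.

```bash
cat > h.py <<'E'
from rig import bot,capture,camera_model
import numpy as np,cv2
def ray(n,px,st=None):
    m=camera_model(n);f=192/np.tan(np.radians(m["vertical_fov"]/2))
    if n=="wrist":
        H=m["hand_eye"];R=st["tcp_rot"]@H[:3,:3];p=st["position"]+st["tcp_rot"]@H[:3,3]
    else: R,p=m["rotation"],m["position"]
    return p,R@np.array([(px[0]-m["cx"])/f,(px[1]-m["cy"])/f,1])
def onz(n,px,z,st=None):
    p,d=ray(n,px,st);return p+d*(z-p[2])/d[2]
def tri(a,b):
    A=0;B=0
    for p,d in(a,b):
        d=d/np.linalg.norm(d);M=np.eye(3)-np.outer(d,d);A=A+M;B=B+M@p
    return np.linalg.solve(A,B)
def blobs(im,thr,amin=20):
    g=im.max(2);m=(g<thr).astype(np.uint8)
    n,l,s,c=cv2.connectedComponentsWithStats(m)
    return m,[(c[i].round(1),s[i]) for i in range(1,n) if s[i,4]>=amin],l
E
python3 - <<'E'
from h import *
for n in("top","side"):
    im=cv2.imread(f"pics/{n}0.png")
    for c,s in blobs(im,45)[1]:
        if s[4]<3000: print(n,c,s,onz(n,c,0.008).round(3),onz(n,c,.045).round(3))
E
```

```text
top [495.2 112.9] [485  73  27  77 650] [ 0.823 -0.579  0.008] [ 0.81  -0.556  0.045]
top [ 52.5 101.8] [ 45  74  16  53 197] [0.824 0.494 0.008] [0.812 0.475 0.045]
top [388.1 141.9] [358 108 102  49 658] [ 0.745 -0.319  0.008] [ 0.736 -0.306  0.045]
top [135.6 156.8] [126 145  15  20  77] [0.694 0.286 0.008] [0.687 0.275 0.045]
top [209.2 182.2] [ 191  165   37   36 1137] [0.637 0.108 0.008] [0.632 0.104 0.045]
top [303.7 193.8] [ 284  174   40   41 1153] [ 0.615 -0.117  0.008] [ 0.61  -0.112  0.045]
top [503.3 228.3] [491 205  21  53 810] [ 0.544 -0.587  0.008] [ 0.542 -0.564  0.045]
top [164.2 220.8] [154 211  21  20 338] [0.543 0.211 0.008] [0.541 0.203 0.045]
top [228.8 245.6] [217 225  25  42 937] [0.489 0.057 0.008] [0.489 0.056 0.045]
top [328.6 230.7] [323 226  12  10 104] [ 0.529 -0.176  0.008] [ 0.528 -0.169  0.045]
top [404.1 250.4] [402 248   5   6  25] [ 0.487 -0.353  0.008] [ 0.488 -0.339  0.045]
top [420.6 256. ] [415 250  10  14  72] [ 0.475 -0.391  0.008] [ 0.476 -0.376  0.045]
top [114.2 259.5] [110 253  12  15  71] [0.45  0.323 0.008] [0.452 0.311 0.045]
top [373
[... 616 characters left out ...]
8] [0.612 0.073 0.045]
side [151.4 188.9] [143 183  18  12 169] [0.428 0.241 0.008] [0.414 0.205 0.045]
side [210.7 221.9] [191 207  42  31 693] [0.488 0.057 0.008] [0.471 0.03  0.045]
side [298.6 245.2] [277 228  45  36 937] [ 0.612 -0.123  0.008] [ 0.59  -0.142  0.045]
side [  4.5 240.3] [  0 238  13   7  45] [0.075 0.293 0.008] [0.077 0.255 0.045]
side [286.2 271.4] [282 265  10  13 105] [ 0.541 -0.161  0.008] [ 0.523 -0.179  0.045]
side [284.  323.7] [279 316  12  17  84] [ 0.456 -0.255  0.008] [ 0.441 -0.269  0.045]
side [ 63.9 366.1] [ 53 344  19  40 105] [ 0.07  -0.075  0.008] [ 0.072 -0.096  0.045]
side [333.6 355.5] [327 347  14  18 133] [ 0.489 -0.363  0.008] [ 0.472 -0.372  0.045]
```

```bash
python3 - <<'E'
from h import *
print([a for a in dir(bot) if a[0]!='_'])
# pads: rotated rect yaw
im=cv2.imread("pics/top0.png");m,b,l=blobs(im,45)
for c in((209,182),(304,194)):
    i=l[c[1],c[0]];cn,_=cv2.findContours((l==i).astype(np.uint8),0,1)
    bx=cv2.boxPoints(cv2.minAreaRect(cn[0]))
    P=np.array([onz("top",q,.008)[:2] for q in bx]);print(P.round(3).tolist(),P.mean(0).round(3),np.degrees(np.arctan2(*(P[1]-P[0])[::-1])))
for a,bb in(((114.2,259.5),(151.4,188.9)),((159.2,276.6),(151.4,188.9)),((373.3,268.7),(284,323.7)),((420.6,256),(333.6,355.5))):
    print(tri(ray("top",a),ray("side",bb)).round(3))
E
```

```text
['PlanningError', 'hand_in', 'hold_point_z', 'read_state']
[[0.6, 0.15], [0.68, 0.146], [0.675, 0.065], [0.594, 0.07]] [0.637 0.108] -3.0441557703357067
[[0.584, -0.069], [0.663, -0.087], [0.645, -0.166], [0.567, -0.147]] [ 0.615 -0.117] -13.150320445292841
[ 0.455  0.347 -0.092]
[0.416 0.21  0.04 ]
[ 0.444 -0.269  0.042]
[ 0.474 -0.374  0.046]
```

```bash
cat >> h.py <<'E'
from scipy.spatial.transform import Rotation as Ro, Slerp
def down(yaw,lean=0):
    "tool down with tool x at yaw; lean turns about tool y by +lean (tool z tips towards +x... see use)"
    y=np.radians(yaw);x=np.array([np.cos(y),np.sin(y),0]);z=np.array([0,0,-1.])
    return np.c_[x,np.cross(z,x),z]@Ro.from_euler("y",lean,degrees=True).as_matrix()
def path(p0,R0,p1,R1,n=None,grasp=True,vmax=.033,wmax=6.9):
    "rows for straight line of the grasp point/TCP + slerp"
    o=np.array([0,0,bot.hold_point_z if grasp else 0])
    a=p0+R0@o; b=np.asarray(p1)
    w=np.degrees((Ro.from_matrix(R0).inv()*Ro.from_matrix(R1)).magnitude())
    if n is None:n=int(np.ceil(max(np.linalg.norm(b-a)/vmax,w/wmax,1)))
    S=Slerp([0,1],Ro.from_matrix([R0,R1]));out=[];Rp,pp=R0,p0
    for k in range(1,n+1):
        R=S(k/n).as_matrix();p=a+(b-a)*k/n-R@o
        d=Rp.T@(p-pp)/.05;r=Ro.from_matrix(Rp.T@R).as_rotvec()/(2*np.pi)
        d=d.round(3);r=r.round(4);out.append(" ".join("%g"%v for v in np.r_[d,r]+0.))
        pp=pp+Rp@d*.05;Rp=Rp@Ro.from_rotvec(r*2*np.pi).as_matrix()
    for i in range(0,n,10):print("; ".join(out[i:i+10]))
    return pp,Rp
def now():
    s=bot.read_state();return s["position"],s["tcp_rot"]
E
python3 - <<'E'
from h import *
p,R=now()
path(p,R,[.434,.26,.18],down(71))
E
```

```text
-0.456 -0.33 0.093 0 0 0.0183; -0.492 -0.275 0.094 0 0 0.0184; -0.519 -0.217 0.093 -0.0001 0 0.0183; -0.541 -0.155 0.093 0 0.0001 0.0183; -0.556 -0.093 0.093 0 0 0.0184; -0.562 -0.028 0.093 0 0 0.0183; -0.562 0.037 0.093 -0.0001 0 0.0183; -0.554 0.101 0.093 0 0 0.0184; -0.539 0.165 0.093 0 0 0.0183; -0.516 0.225 0.093 0 0 0.0183
-0.487 0.282 0.093 0 0 0.0184; -0.452 0.338 0.093 0 0.0001 0.0183; -0.409 0.386 0.092 -0.0001 0 0.0184
```

Emit:
apply_moves(
  plan="-0.46 -0.33 0.09 0 0 0.018; -0.49 -0.28 0.09 0 0 0.018; -0.52 -0.22 0.09 0 0 0.018; -0.54 -0.16 0.09 0 0 0.018; -0.56 -0.09 0.09 0 0 0.018; -0.56 -0.03 0.09 0 0 0.018; -0.56 0.04 0.09 0 0 0.018; -0.55 0.1 0.09 0 0 0.018; -0.54 0.16 0.09 0 0 0.018; -0.52 0.22 0.09 0 0 0.018",
  gripper=1,
)

```text
time_s: 0.93
position: [0.3929, 0.3325, 0.1771]
tcp_rot: [[-0.03, 1.0, -0.001], [1.0, 0.03, -0.0], [-0.0, -0.001, -1.0]]
force: [0.2, -0.1, -0.5]
opening: 1.003
grasp_force: 0.0
```

Emit:
apply_moves(
  plan="-0.49 0.28 0.09 0 0 0.018; -0.45 0.34 0.09 0 0 0.018; -0.41 0.39 0.09 0 0 0.018; 0 0 0 0 0 0; 0 0 0 0 0 0",
)

```text
time_s: 1.35
position: [0.4383, 0.2611, 0.1636]
tcp_rot: [[0.302, 0.953, -0.001], [0.953, -0.302, -0.0], [-0.001, -0.001, -1.0]]
force: [-1.0, -0.4, -0.4]
opening: 0.999
grasp_force: 0.0
```

```bash
python3 - <<'E'
from h import *
s=bot.read_state();im=capture("wrist")
print(s["time_s"],s["position"],s["joint_positions"].round(1),s["moment"])
np.savez("w1.npz",im=im,p=s["position"],R=s["tcp_rot"])
cv2.imwrite("pics/w1.png",im[:,:,::-1])
E
```

```text
1.35 [0.43825317 0.26110005 0.16355425] [ 18.2  26.4 101.9   0.   51.9  35.8] [-0.09049288  0.04081176  0.02170323]
```

View pics/w1.png

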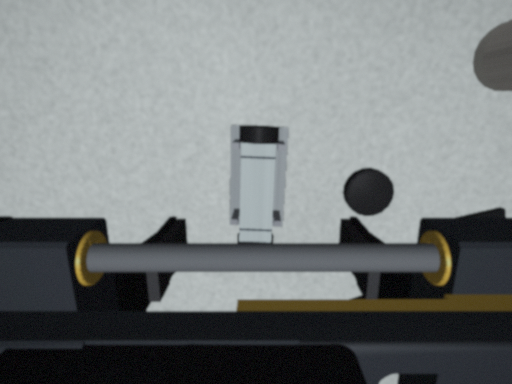

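```bash
python3 - <<'E'
from h import *
d=np.load("w1.npz");st=dict(position=d["p"],tcp_rot=d["R"]);im=d["im"]
g=im.astype(int).sum(2)
for r in(134,165,185,205,220):
    row=g[r,225:300];print(r,(row//3).tolist() if r in(134,165,205) else "")
col=g[118:240,258]//3;print(col.tolist())
for px in((260,127),(260,142),(260,157),(258,165),(257,205),(256,230)):print(px,onz("wrist",px,.06,st).round(4))
E
```

```text
134 [180, 182, 182, 182, 176, 165, 151, 147, 148, 146, 145, 145, 144, 133, 101, 59, 31, 23, 25, 23, 29, 27, 29, 28, 32, 28, 30, 35, 33, 34, 44, 46, 49, 52, 53, 49, 42, 44, 39, 31, 34, 32, 28, 26, 27, 26, 29, 24, 26, 26, 23, 17, 38, 85, 121, 138, 144, 147, 148, 150, 150, 149, 148, 156, 169, 177, 182, 183, 185, 184, 185, 184, 183, 182, 183]
165 [183, 183, 183, 183, 179, 167, 154, 148, 146, 143, 144, 146, 145, 146, 147, 157, 169, 175, 178, 177, 176, 177, 177, 177, 176, 176, 176, 175, 175, 175, 173, 174, 174, 174, 174, 174, 174, 174, 175, 176, 177, 178, 177, 180, 178, 179, 177, 177, 174, 168, 159, 150, 148, 145, 146, 145, 149, 149, 149, 148, 149, 153, 166, 173, 177, 178, 182, 183, 183, 184, 182, 182, 181, 178, 177]
185 
205 [184, 183, 183, 177, 165, 152, 147, 147, 145, 145, 146, 145, 146, 147, 156, 168, 176, 176, 177, 174, 175, 175, 176, 175, 176, 177, 176, 176, 175, 175, 174, 175, 174, 175, 173, 172, 173, 175, 175, 177, 178, 177, 177, 177, 177, 176, 175, 170, 160, 152, 149, 145, 147, 148, 149, 148, 148, 152, 161, 170, 177, 179, 181, 181, 181, 182, 181, 180, 180, 180, 180, 181, 180, 182, 182]
220 
[179, 181, 182, 182, 181, 181, 170, 135, 79, 45, 47, 49, 51, 54, 52, 54, 52, 52, 51, 50, 56, 50, 51, 49, 62, 105, 147, 169, 173, 173, 175, 174, 174, 173, 175, 175, 174, 165, 140, 115, 132, 157, 170, 174, 175, 174, 174, 174, 175, 174, 174, 175, 175, 174, 175, 173, 174, 174, 174, 174, 174, 173, 173, 173, 175, 174, 174, 173, 174, 174, 173, 174, 174, 174, 174, 174, 173, 173, 174, 174, 174, 175, 174, 173, 173, 174, 173, 175, 172, 174, 173, 174, 173, 174, 175, 173, 173, 174, 173, 174, 172, 174, 174, 173, 173, 174, 173, 173, 172, 169, 154, 128, 125, 151, 168, 173, 173, 173, 173, 173, 172, 172]
(260, 127) [0.4521 0.3137 0.06  ]
(260, 142) [0.4482 0.3016 0.06  ]
(260, 157) [0.4443 0.2892 0.06  ]
(258, 165) [0.4404 0.2829 0.06  ]
(257, 205) [0.4283 0.248  0.06  ]
(256, 230) [0.4199 0.225  0.06  ]
```

```bash
python3 - <<'E'
from h import *
p,R=now()
path(p,R,[.433,.257,.045],down(71))
E
```

```text
-0.024 -0.011 0.55 0 0 0.0009; -0.025 -0.011 0.549 -0.0001 0 0.0008; -0.024 -0.011 0.55 0 0 0.0009; -0.024 -0.011 0.55 -0.0001 0.0001 0.0008; -0.025 -0.011 0.55 0 0 0.0009
```

Emit:
apply_moves(
  plan="-0.024 -0.011 0.55 0 0 0.0009; -0.024 -0.011 0.55 0 0 0.0009; -0.024 -0.011 0.55 0 0 0.0009; -0.024 -0.011 0.55 0 0 0.0009; -0.024 -0.011 0.55 0 0 0.0009; 0 0 0 0 0 0; 0 0 0 0 0 0; 0 0 0 0 0 0",
)

```text
time_s: 2.07
position: [0.4337, 0.2584, 0.0275]
tcp_rot: [[0.325, 0.946, 0.001], [0.946, -0.325, 0.001], [0.001, 0.001, -1.0]]
force: [-0.4, 0.6, -0.1]
opening: 1.002
grasp_force: 0.0
```

```bash
python3 - <<'E'
from h import *
s=bot.read_state();print(s["position"],s["force"],s["moment"],s["joint_positions"].round(1))
E
```

```text
[0.43368194 0.25842013 0.02754017] [-0.4183111   0.57156882 -0.12854883] [-0.08584231  0.05586451 -0.02238164] [ 18.1  40.  107.5   0.   32.4  37. ]
```

Emit:
apply_moves(
  plan="0 0 0 0 0 0; 0 0 0 0 0 0; 0 0 0 0 0 0; 0 0 0 0 0 0; 0 0 0 0 0 0; 0 0 0 0 0 0; 0 0 0 0 0 0; 0 0 0 0 0 0",
  gripper=-1,
)

```text
time_s: 2.73
position: [0.4334, 0.2573, 0.0266]
tcp_rot: [[0.327, 0.945, -0.0], [0.945, -0.327, -0.0], [-0.0, -0.0, -1.0]]
force: [-0.1, 0.3, -0.2]
opening: 0.48
grasp_force: 0.0
```

Emit:
apply_moves(
  plan="0 0 -0.2 0 0 0; 0 0 -0.3 0 0 0; 0 0 -0.3 0 0 0; 0 0 -0.2 0 0 0; 0 0 0 0 0 0; 0 0 0 0 0 0; 0 0 0 0 0 0; 0 0 0 0 0 0",
)

```text
time_s: 3.4
position: [0.4327, 0.2571, 0.0758]
tcp_rot: [[0.326, 0.945, -0.002], [0.945, -0.326, -0.001], [-0.001, -0.002, -1.0]]
force: [-0.2, -0.1, -3.7]
opening: 0.342
grasp_force: 30.0
```

```bash
python3 - <<'E'
from h import *
s=bot.read_state();print(s["position"],s["force"],s["moment"],s["tcp_rot"].T@s["moment"],s["joint_positions"].round(1))
E
```

```text
[0.4326507  0.25712026 0.07579771] [-0.23692157 -0.11649238 -3.73373384] [-0.15286866  0.10186368 -0.05009868] [ 0.04644062 -0.17766794  0.05032182] [ 18.   34.7 106.5  -0.   39.   37. ]
```

Emit:
apply_moves(
  plan="0 0 0.2 0 0 0; 0 0 0.2 0 0 0; 0 0 0.1 0 0 0; 0 0 0 0 0 0; 0 0 0 0 0 0",
)

```text
time_s: 3.82
position: [0.4327, 0.2572, 0.0505]
tcp_rot: [[0.326, 0.945, -0.002], [0.945, -0.326, -0.001], [-0.001, -0.002, -1.0]]
force: [1.0, 0.8, -4.0]
opening: 0.341
grasp_force: 30.0
```

```bash
python3 - <<'E'
from h import *
s=bot.read_state();print(s["position"],s["force"],s["moment"],s["tcp_rot"].T@s["moment"])
im=capture("wrist");cv2.imwrite("pics/w2.png",im[:,:,::-1])
E
```

```text
[0.43270702 0.25716209 0.05049336] [ 0.99217648  0.75207976 -3.98203383] [-0.16439352  0.11461059 -0.04564193] [ 0.05473032 -0.19271608  0.04592503]
```

View pics/w2.png

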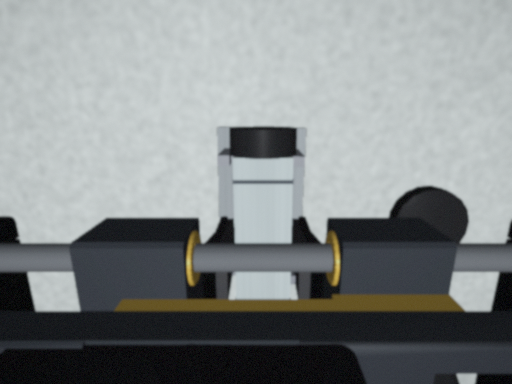

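The wrist image shows the probe held level in the jaws, with the far cap at (263,142). The moment says the heavy end is on the tool's +x side (the +y end).

Emit:
apply_moves(
  plan="0 0 0.1 0 0 0; 0 0 0.06 0 0 0; 0 0 0 0 0 0",
)

```text
time_s: 4.12
position: [0.4338, 0.2577, 0.0461]
tcp_rot: [[0.326, 0.945, 0.002], [0.945, -0.326, 0.001], [0.001, 0.002, -1.0]]
force: [-3.6, -0.6, 18.1]
opening: 0.342
grasp_force: 30.0
```

Emit:
apply_moves(
  plan="0 0 0.04 0 0 0; 0 0 0.04 0 0 0; 0 0 0 0 0 0",
)

```text
time_s: 4.37
position: [0.4339, 0.258, 0.0442]
tcp_rot: [[0.326, 0.945, 0.003], [0.945, -0.326, 0.002], [0.003, 0.003, -1.0]]
force: [-7.1, -0.5, 34.4]
opening: 0.342
grasp_force: 30.0
```

Emit:
apply_moves(
  plan="0 0 -0.05 0 0 0; 0 0 -0.03 0 0 0; 0 0 0 0 0 0; 0 0 0 0 0 0; 0 0 0 0 0 0; 0 0 0 0 0 0; 0 0 -0.1 0 0 0; 0 0 -0.4 0 0 0; 0 0 -0.5 0 0 0; 0 0 -0.3 0 0 -0.019",
  gripper=1,
)

```text
time_s: 5.2
position: [0.4338, 0.2576, 0.11]
tcp_rot: [[0.21, 0.978, 0.001], [0.978, -0.21, 0.0], [0.001, 0.001, -1.0]]
force: [-0.3, 0.1, -0.4]
opening: 0.971
grasp_force: 0.0
```

Emit:
apply_moves(
  plan="0 0 0 0 0 -0.019; 0 0 0 0 0 -0.019; 0 0 0 0 0 -0.019; 0 0 0 0 0 -0.019; 0 0 0 0 0 -0.019; 0 0 0 0 0 -0.019; 0 0 0 0 0 -0.019; 0 0 0 0 0 -0.019; 0 0 0 0 0 -0.019; 0 0 0 0 0 -0.019",
)

```text
time_s: 6.03
position: [0.4333, 0.2573, 0.1085]
tcp_rot: [[-0.834, 0.552, -0.0], [0.552, 0.834, -0.0], [0.0, -0.0, -1.0]]
force: [0.8, -0.0, -0.3]
opening: 1.003
grasp_force: 0.0
```

Emit:
apply_moves(
  plan="0 0 0 0 0 -0.019; 0 0 0 0 0 -0.019; 0 0 0 0 0 -0.019; 0 0 0 0 0 -0.019; 0 0 0 0 0 -0.019; 0 0 0 0 0 -0.019; 0 0 0 0 0 -0.019; 0 0 0 0 0 -0.019; 0 0 0 0 0 -0.019; 0 0 0 0 0 -0.019",
)

```text
time_s: 6.87
position: [0.4333, 0.2573, 0.1085]
tcp_rot: [[-0.82, -0.573, -0.0], [-0.573, 0.82, -0.0], [0.0, 0.0, -1.0]]
force: [1.2, -0.4, 0.4]
opening: 0.997
grasp_force: 0.0
```

Emit:
apply_moves(
  plan="0 0 0 0 0 -0.019; 0 0 0 0 0 -0.019; 0 0 0 0 0 -0.019; 0 0 0 0 0 -0.019; 0 0 0 0 0 -0.019; 0 0 0 0 0 -0.006; 0 0 0 0 0 0; 0 0 0 0 0 0",
)

```text
time_s: 7.53
position: [0.4333, 0.2573, 0.1086]
tcp_rot: [[-0.328, -0.945, -0.0], [-0.945, 0.328, -0.0], [0.0, 0.0, -1.0]]
force: [-0.5, 1.2, 0.2]
opening: 1.001
grasp_force: 0.0
```

```bash
python3 - <<'E'
from h import *
s=bot.read_state();print(s["position"],s["moment"],s["joint_positions"].round(1))
p,R=now()
a,b=path(p,R,[.433,.257,.085],down(251,-25),n=6)
path(a,b,[.433,.257,.045],down(251,-25),n=3)
im=capture("top");cv2.imwrite("pics/t2.png",im[:,:,::-1])
for c,s in blobs(im,45)[1]:
    if s[4]<3000 and s[1]>240: print(c,s[4],onz("top",c,.045).round(3))
E
```

```text
[0.43331528 0.25734043 0.10855177] [0.07401866 0.09610519 0.01909359] [  18.    31.3  105.3    0.    43.5 -142.9]
-0.026 0.001 0.14 0 -0.0116 -0.0001; -0.015 0 0.139 0 -0.0116 0; -0.006 0.001 0.138 0 -0.0115 -0.0001; 0.005 0.001 0.137 0 -0.0116 0; 0.015 0 0.133 0 -0.0116 -0.0001; 0.024 0.001 0.13 0 -0.0116 -0.0001
0.113 0 0.242 0 0 0; 0.112 0 0.242 0 0 0; 0.113 0 0.241 0 0 0
[404.1 250.5] 23 [ 0.487 -0.339  0.045]
[420.8 256.1] 67 [ 0.476 -0.376  0.045]
[373.4 269. ] 151 [ 0.445 -0.269  0.045]
[159.2 275.6] 113 [0.419 0.209 0.045]
[479.8 346.9] 123 [ 0.281 -0.502  0.045]
```

Emit:
apply_moves(
  plan="-0.026 0 0.14 0 -0.0116 0; -0.015 0 0.14 0 -0.0116 0; -0.006 0 0.138 0 -0.0116 0; 0.005 0 0.136 0 -0.0116 0; 0.015 0 0.133 0 -0.0116 0; 0.024 0 0.13 0 -0.0116 0; 0.113 0 0.242 0 0 0; 0.113 0 0.242 0 0 0; 0.113 0 0.242 0 0 0; 0 0 0 0 0 0",
)

```text
time_s: 8.42
position: [0.4441, 0.3193, 0.0709]
tcp_rot: [[-0.371, -0.921, 0.121], [-0.889, 0.39, 0.242], [-0.27, -0.018, -0.963]]
force: [-0.1, -0.1, -0.0]
opening: 1.001
grasp_force: 0.0
```

Emit:
apply_moves(
  plan="0 0 0 0 0 0; 0 0 0 0 0 0; 0 0 0 0 0 0; 0 0 0 0 0 0; 0 0 0 0 0 0; 0 0 0 0 0 0; 0 0 0 0 0 0; 0 0 0 0 0 0; 0 0 0 0 0 0; 0 0 0 0 0 0",
  gripper=-1,
)

```text
time_s: 9.25
position: [0.4457, 0.3199, 0.0738]
tcp_rot: [[-0.37, -0.921, 0.126], [-0.888, 0.39, 0.244], [-0.274, -0.022, -0.962]]
force: [-0.5, -0.1, 1.3]
opening: 0.324
grasp_force: 0.0
```

Emit:
apply_moves(
  plan="0 0 0 0 0 0; 0 0 0 0 0 0",
)

```text
time_s: 9.42
position: [0.4457, 0.3199, 0.0738]
tcp_rot: [[-0.37, -0.921, 0.126], [-0.888, 0.39, 0.244], [-0.274, -0.022, -0.962]]
force: [0.5, -0.2, 0.7]
opening: 0.173
grasp_force: 0.0
```

```bash
python3 - <<'E'
from h import *
s=bot.read_state();print(s["position"],s["force"],s["moment"],s["joint_positions"].round(1),s["opening"])
E
```

```text
[0.44567987 0.31989786 0.07377307] [ 0.53580824 -0.19363497  0.70100319] [-0.05128983  0.20757786  0.02183985] [  17.6   35.   110.9   27.2   25.2 -163.5] 0.17280556568950356
```

```bash
python3 - <<'E'
from h import *
p,R=now()
a,b=path(p,R,[.433,.257,.13],down(251,-10),n=8)
path(a,b,[.433,.257,.045],down(251,-10),n=5)
E
```

```text
0.118 -0.033 -0.131 -0.0007 0.002 -0.0012; 0.119 -0.032 -0.129 -0.0007 0.0021 -0.0013; 0.122 -0.031 -0.129 -0.0008 0.002 -0.0012; 0.123 -0.029 -0.126 -0.0007 0.002 -0.0013; 0.125 -0.027 -0.126 -0.0007 0.0021 -0.0012; 0.127 -0.026 -0.124 -0.0007 0.002 -0.0012; 0.129 -0.025 -0.122 -0.0008 0.002 -0.0013; 0.13 -0.023 -0.122 -0.0007 0.0021 -0.0012
0.059 0 0.335 0 0 0; 0.059 0 0.335 0 0 0; 0.059 0 0.335 0 0 0; 0.059 0 0.335 0 0 0; 0.059 0 0.335 0 0 0
```

Emit:
apply_moves(
  plan="0.12 -0.03 -0.13 0 0.004 0; 0.12 -0.03 -0.13 0 0.004 0; 0.12 -0.03 -0.13 0 0.004 0; 0.12 -0.03 -0.13 0 0.004 0; 0.12 -0.03 -0.13 0 0 0; 0.13 -0.03 -0.12 0 0 0; 0.13 -0.03 -0.12 0 0 0; 0.13 -0.03 -0.12 0 0 0; 0 0 0 0 0 0; 0 0 0 0 0 0",
  gripper=1,
)

```text
time_s: 10.25
position: [0.4331, 0.2607, 0.1135]
tcp_rot: [[-0.382, -0.92, 0.089], [-0.907, 0.391, 0.154], [-0.176, -0.022, -0.984]]
force: [0.3, -0.5, -0.4]
opening: 0.846
grasp_force: 0.0
```

```bash
python3 - <<'E'
from h import *
p,R=now();print(bot.read_state()["joint_positions"].round(1),bot.read_state()["opening"])
a,b=path(p,R,[.433,.257,.13],down(251,-10),n=4)
path(a,b,[.433,.257,.045],down(251,-10),n=5)
E
```

```text
[  13.8   28.9  111.6   13.6   33.1 -154.3] 0.8463281597573526
0.003 -0.006 0.01 -0.0013 0.0001 -0.0026; 0.003 -0.005 0.009 -0.0014 0.0001 -0.0026; 0.003 -0.006 0.009 -0.0013 0.0001 -0.0026; 0.003 -0.005 0.01 -0.0014 0 -0.0026
0.059 0 0.335 0 0 0; 0.059 0 0.335 0 0 0; 0.059 0 0.334 0 0 0; 0.059 -0.001 0.335 0 0 0; 0.059 0 0.335 0 0 0
```

```bash
python3 - <<'E'
from h import *
p,R=now()
a,b=path(p,R,[.433,.257,.13],down(251,-6),n=3)
path(a,b,[.433,.257,.045],down(251,-6),n=5)
E
```

```text
0.012 -0.008 0.013 -0.0017 0.0038 -0.0035; 0.013 -0.007 0.012 -0.0016 0.0038 -0.0036; 0.012 -0.008 0.013 -0.0017 0.0038 -0.0035
0.036 0 0.338 0 0 0; 0.035 0 0.338 0 0 0; 0.036 0 0.338 0 0 0; 0.036 0 0.338 0 0 0; 0.035 0 0.338 0 0 0
```

Emit:
apply_moves(
  plan="0.012 -0.008 0.013 -0.0017 0.0038 -0.0035; 0.012 -0.008 0.013 -0.0017 0.0038 -0.0035; 0.012 -0.008 0.013 -0.0017 0.0038 -0.0035; 0.036 0 0.338 0 0 0; 0.036 0 0.338 0 0 0; 0.036 0 0.338 0 0 0; 0.036 0 0.338 0 0 0; 0.036 0 0.338 0 0 0; 0 0 0 0 0 0; 0 0 0 0 0 0",
)

```text
time_s: 11.08
position: [0.4329, 0.2593, 0.0252]
tcp_rot: [[-0.323, -0.946, 0.031], [-0.941, 0.325, 0.099], [-0.103, 0.003, -0.995]]
force: [0.3, -0.3, -0.5]
opening: 1.001
grasp_force: 0.0
```

```bash
python3 - <<'E'
from h import *
s=bot.read_state();print(s["joint_positions"].round(1),s["opening"],s["force"],s["moment"],s["tcp_rot"].round(3))
p,R=now();print(p+R[:,2]*bot.hold_point_z)
E
```

```text
[  15.1   39.7  110.9   11.2   26.6 -155.8] 1.001067599962124 [ 0.27687118 -0.30538032 -0.45856091] [0.05297087 0.08515332 0.03909301] [[-0.323 -0.946  0.031]
 [-0.941  0.325  0.099]
 [-0.103  0.003 -0.995]]
[0.43229182 0.25748467 0.04382298]
```

Emit:
apply_moves(
  plan="0 0 0 0 0 0; 0 0 0 0 0 0; 0 0 0 0 0 0; 0 0 0 0 0 0; 0 0 0 0 0 0; 0 0 0 0 0 0; 0 0 0 0 0 0; 0 0 0 0 0 0; 0 0 0 0 0 0; 0 0 0 0 0 0",
  gripper=-1,
)

```text
time_s: 11.92
position: [0.4336, 0.2594, 0.026]
tcp_rot: [[-0.323, -0.946, 0.033], [-0.941, 0.325, 0.099], [-0.104, 0.001, -0.995]]
force: [-0.5, 0.2, 0.4]
opening: 0.342
grasp_force: 30.0
```

Emit:
apply_moves(
  plan="0 0 0 0 0 0; 0 0 0 0 0 0; -0.05 0 -0.4 0 0 0; -0.06 0 -0.6 0 0 0; -0.06 0 -0.6 0 0 0; -0.06 0 -0.6 0 0 0; -0.03 0 -0.3 0 0 0; 0 0 0 0 0 0; 0 0 0 0 0 0; 0 0 0 0 0 0",
)

```text
time_s: 12.75
position: [0.432, 0.2588, 0.1503]
tcp_rot: [[-0.323, -0.946, 0.029], [-0.941, 0.325, 0.098], [-0.102, 0.004, -0.995]]
force: [0.2, -0.3, -4.5]
opening: 0.344
grasp_force: 30.0
```

```bash
python3 - <<'E'
from h import *
s=bot.read_state();print(s["time_s"],s["joint_positions"].round(1),s["opening"],s["force"],s["moment"],s["tcp_rot"].round(3))
p,R=now();print(p+R[:,2]*bot.hold_point_z)
# waypoint: above between, tool down turned to yaw 90
a,b=path(p,R,[.50,.17,.26],down(170,-6),n=13)
a,b=path(a,b,[.55,.106,.26],down(90,-6),n=12)
E
```

```text
12.75 [  15.1   25.9  106.7    7.1   44.5 -150.9] 0.34401097465820574 [ 0.22993841 -0.2609083  -4.45397263] [-0.12037997  0.17322615 -0.01831624] [[-0.323 -0.946  0.029]
 [-0.941  0.325  0.098]
 [-0.102  0.004 -0.995]]
[0.43146953 0.25692327 0.16886873]
0.077 -0.147 -0.149 0.0018 -0.0001 0.0172; 0.062 -0.156 -0.148 0.0019 0 0.0172; 0.045 -0.164 -0.146 0.0018 -0.0001 0.0173; 0.027 -0.169 -0.145 0.0018 0 0.0172; 0.008 -0.172 -0.142 0.0019 -0.0001 0.0172; -0.009 -0.174 -0.14 0.0018 0 0.0172; -0.028 -0.174 -0.139 0.0018 -0.0001 0.0173; -0.046 -0.172 -0.136 0.0018 -0.0001 0.0172; -0.064 -0.167 -0.134 0.0019 0 0.0172; -0.082 -0.16 -0.133 0.0018 -0.0001 0.0172
-0.098 -0.152 -0.131 0.0018 0 0.0172; -0.113 -0.143 -0.129 0.0019 -0.0001 0.0173; -0.128 -0.131 -0.128 0.0018 0 0.0172
-0.1 -0.095 0.01 0.0019 0 0.0184; -0.109 -0.083 0.012 0.002 0 0.0184; -0.118 -0.069 0.012 0.0019 0 0.0184; -0.125 -0.056 0.013 0.0019 0 0.0185; -0.129 -0.04 0.014 0.002 0 0.0184; -0.133 -0.025 0.014 0.0019 0 0.0184; -0.134 -0.009 0.014 0.0019 0 0.0184; -0.134 0.007 0.014 0.002 0 0.0184; -0.132 0.022 0.014 0.0019 0 0.0185; -0.128 0.037 0.013 0.0019 0 0.0184
-0.122 0.052 0.013 0.0019 0 0.0184; -0.114 0.066 0.012 0.002 0 0.0184
```

```bash
python3 - <<'E'
from h import *
p,R=now()
a,b=path(p,R,[.49,.19,.25],down(175,-6),n=12)
a,b=path(a,b,[.60,.106,.25],down(100,-6),n=12)
a,b=path(a,b,[.637,.107,.22],down(100,40),n=10)
E
```

```text
0.06 -0.132 -0.143 0.0019 -0.0001 0.0175; 0.045 -0.14 -0.141 0.0018 0 0.0175; 0.03 -0.145 -0.139 0.0019 -0.0001 0.0175; 0.014 -0.15 -0.138 0.0019 0 0.0175; -0.003 -0.152 -0.136 0.0018 -0.0001 0.0175; -0.018 -0.152 -0.134 0.0019 -0.0001 0.0175; -0.035 -0.151 -0.133 0.0019 0 0.0175; -0.05 -0.148 -0.131 0.0018 -0.0001 0.0175; -0.066 -0.142 -0.129 0.0019 0 0.0176; -0.082 -0.136 -0.128 0.0018 -0.0001 0.0175
-0.095 -0.128 -0.126 0.0019 -0.0001 0.0175; -0.109 -0.118 -0.124 0.0019 0 0.0175
-0.194 -0.128 0.02 0.0018 0 0.0173; -0.205 -0.106 0.022 0.0018 0 0.0172; -0.216 -0.082 0.022 0.0018 0 0.0173; -0.222 -0.059 0.024 0.0018 0 0.0173; -0.228 -0.034 0.024 0.0019 0 0.0172; -0.229 -0.008 0.024 0.0018 0 0.0173; -0.228 0.016 0.024 0.0018 0 0.0172; -0.225 0.041 0.023 0.0018 0 0.0173; -0.218 0.066 0.023 0.0018 0 0.0173; -0.21 0.089 0.022 0.0018 0 0.0172
-0.198 0.111 0.021 0.0018 0 0.0173; -0.184 0.133 0.019 0.0018 0 0.0173
0.025 0.073 0.06 0 0.0128 0; 0.021 0.073 0.059 0 0.0128 0; 0.016 0.074 0.058 0 0.0127 0; 0.011 0.073 0.057 0 0.0128 0; 0.006 0.073 0.055 0 0.0128 0; 0.002 0.073 0.053 0 0.0128 0; -0.002 0.073 0.05 0 0.0127 0; -0.006 0.074 0.048 0 0.0128 0; -0.011 0.073 0.045 0 0.0128 0; -0.013 0.073 0.041 0 0.0128 0
```

Emit:
apply_moves(
  plan="0.06 -0.13 -0.14 0.0019 0 0.0175; 0.045 -0.14 -0.14 0.0019 0 0.0175; 0.03 -0.145 -0.14 0.0019 0 0.0175; 0.014 -0.15 -0.14 0.0019 0 0.0175; 0 -0.15 -0.136 0.0019 0 0.0175; -0.018 -0.15 -0.134 0.0019 0 0.0175; -0.035 -0.15 -0.133 0.0019 0 0.0175; -0.05 -0.148 -0.13 0.0019 0 0.0175; -0.066 -0.142 -0.13 0.0019 0 0.0175; -0.08 -0.136 -0.128 0.0019 0 0.0175",
)

```text
time_s: 13.58
position: [0.4813, 0.2015, 0.217]
tcp_rot: [[-0.987, -0.128, 0.099], [-0.128, 0.992, 0.01], [-0.099, -0.003, -0.995]]
force: [-0.2, 1.0, -3.8]
opening: 0.344
grasp_force: 30.0
```

Emit:
apply_moves(
  plan="-0.095 -0.128 -0.126 0.0019 0 0.0175; -0.109 -0.118 -0.124 0.0019 0 0.0175; -0.194 -0.128 0.02 0.0018 0 0.0173; -0.205 -0.106 0.02 0.0018 0 0.0173; -0.216 -0.082 0.02 0.0018 0 0.0173; -0.222 -0.06 0.02 0.0018 0 0.0173; -0.228 -0.034 0.02 0.0018 0 0.0173; -0.229 -0.008 0.02 0.0018 0 0.0173; -0.228 0.016 0.02 0.0018 0 0.0173; -0.225 0.041 0.02 0.0018 0 0.0173",
)

```text
time_s: 14.42
position: [0.5638, 0.1328, 0.2311]
tcp_rot: [[-0.565, 0.823, 0.055], [0.818, 0.568, -0.088], [-0.104, -0.005, -0.995]]
force: [0.2, 0.3, -3.4]
opening: 0.34
grasp_force: 30.0
```

Emit:
apply_moves(
  plan="-0.218 0.066 0.02 0.0018 0 0.0173; -0.21 0.089 0.02 0.0018 0 0.0173; -0.198 0.111 0.02 0.0018 0 0.0173; -0.184 0.133 0.02 0.0018 0 0.0173; 0 0 0 0 0 0",
)

```text
time_s: 14.83
position: [0.602, 0.1034, 0.2317]
tcp_rot: [[-0.167, 0.986, 0.017], [0.98, 0.168, -0.106], [-0.107, -0.001, -0.994]]
force: [1.3, 0.0, -3.9]
opening: 0.341
grasp_force: 30.0
```

Emit:
apply_moves(
  plan="0.025 0.073 0.06 0 0.0128 0; 0.021 0.073 0.059 0 0.0128 0; 0.016 0.073 0.058 0 0.0128 0; 0.011 0.073 0.057 0 0.0128 0; 0.006 0.073 0.055 0 0.0128 0; 0.002 0.073 0.053 0 0.0128 0; -0.002 0.073 0.05 0 0.0128 0; -0.006 0.073 0.048 0 0.0128 0; -0.011 0.073 0.045 0 0.0128 0; -0.013 0.073 0.041 0 0.0128 0",
)

```text
time_s: 15.67
position: [0.6347, 0.1194, 0.2073]
tcp_rot: [[-0.133, 0.985, -0.111], [0.753, 0.173, 0.635], [0.644, 0.001, -0.765]]
force: [0.3, 0.2, -3.7]
opening: 0.339
grasp_force: 30.0
```

```bash
python3 - <<'E'
from h import *
s=bot.read_state();print(s["time_s"],s["joint_positions"].round(1),s["opening"],s["force"],s["tcp_rot"].round(3))
p,R=now();print(p+R[:,2]*bot.hold_point_z)
a,b=path(p,R,[.637,.107,.2],down(100,84),n=10)
E
```

```text
15.6667 [-15.9  39.5  79.   35.8  83.2 -37.3] 0.3392192962781235 [ 0.27057566  0.16003692 -3.68541113] [[-0.133  0.985 -0.111]
 [ 0.753  0.173  0.635]
 [ 0.644  0.001 -0.765]]
[0.63678726 0.10749356 0.22156449]
0 0 0.031 0 0.0122 0; -0.002 0 0.029 0 0.0122 0; -0.005 0.001 0.027 0 0.0122 0; -0.006 0 0.023 0 0.0122 0.0001; -0.009 0 0.021 0.0001 0.0122 0; -0.01 0 0.019 0 0.0121 0; -0.011 0 0.015 0 0.0122 0; -0.013 0 0.012 0 0.0122 0; -0.013 0.001 0.009 0 0.0122 0; -0.014 0 0.006 0 0.0122 0.0001
```

Emit:
apply_moves(
  plan="0 0 0.031 0 0.0122 0; -0.002 0 0.029 0 0.0122 0; -0.005 0 0.027 0 0.0122 0; -0.006 0 0.023 0 0.0122 0; -0.009 0 0.021 0 0.0122 0; -0.01 0 0.019 0 0.0122 0; -0.011 0 0.015 0 0.0122 0; -0.013 0 0.012 0 0.0122 0; -0.013 0 0.009 0 0.0122 0; -0.014 0 0.006 0 0.0122 0",
)

```text
time_s: 16.5
position: [0.6342, 0.1254, 0.1975]
tcp_rot: [[-0.019, 0.985, -0.169], [0.104, 0.171, 0.98], [0.994, 0.001, -0.106]]
force: [0.1, -0.1, -3.8]
opening: 0.339
grasp_force: 30.0
```

Emit:
apply_moves(
  plan="0 0 0 0 0 0; 0 0 0 0 0 0",
)

```text
time_s: 16.67
position: [0.6339, 0.1257, 0.197]
tcp_rot: [[-0.017, 0.985, -0.17], [0.107, 0.171, 0.979], [0.994, -0.002, -0.108]]
force: [0.5, 0.7, -2.9]
opening: 0.344
grasp_force: 30.0
```

```bash
python3 - <<'E'
from h import *
s=bot.read_state();print(s["time_s"],s["joint_positions"].round(1),s["opening"],s["force"],s["tcp_rot"].round(3))
p,R=now();print(p+R[:,2]*bot.hold_point_z)
a,b=path(p,R,[.637,.107,.085],down(100,84),n=6)
a,b=path(a,b,[.637,.107,.069],down(100,84),n=4)
im=capture("side");cv2.imwrite("pics/s3.png",cv2.resize(im[60:300,120:400,::-1],None,fx=2.5,fy=2.5))
E
```

```text
16.6667 [-23.2  58.   76.4  61.2 108.2 -50.9] 0.3436310158946306 [ 0.45065924  0.67672576 -2.86532169] [[-0.017  0.985 -0.17 ]
 [ 0.107  0.171  0.979]
 [ 0.994 -0.002 -0.108]]
[0.63704414 0.10734597 0.19904912]
-0.378 0 0.04 0.0001 0.0001 0; -0.378 0 0.04 0 0.0001 -0.0001; -0.378 0 0.039 0.0001 0.0001 0; -0.377 0 0.04 0 0.0001 -0.0001; -0.378 0 0.039 0.0001 0.0001 0; -0.378 0 0.039 0.0001 0.0001 -0.0001
-0.08 0 0.008 0 0 0; -0.079 0 0.009 0 0 0; -0.08 0 0.008 0 0 0; -0.079 0 0.008 0 0 0
```

View pics/s3.png

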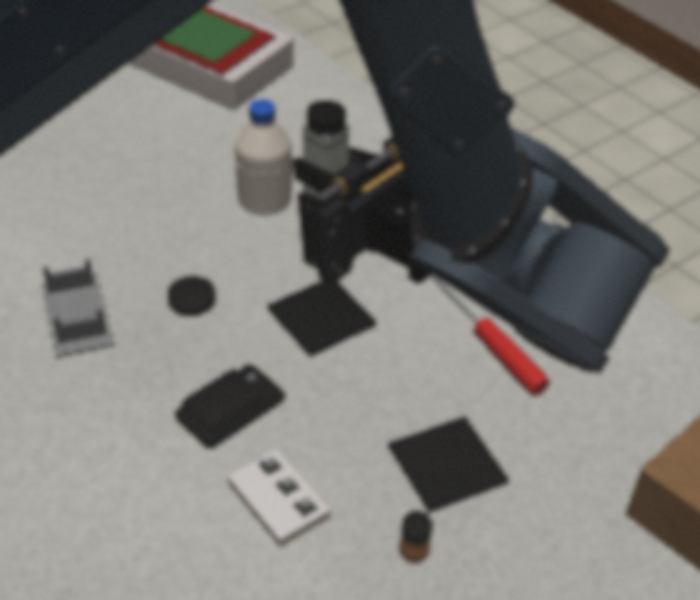

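```bash
cat > fk.py <<'E'
import numpy as np
from scipy.spatial.transform import Rotation as Ro
from scipy.optimize import least_squares
D=[([56.58,30.278,82.157,0,67.69,-10.23],(.2457,.5739,.2216)),([18.2,26.4,101.9,0,51.9,35.8],(.43825,.2611,.16355)),
([18.1,40,107.5,0,32.4,37],(.43368,.25842,.02754)),([18,34.7,106.5,0,39,37],(.43265,.25712,.0758)),
([17.6,35,110.9,27.2,25.2,-163.5],(.44568,.3199,.07377)),([15.1,39.7,110.9,11.2,26.6,-155.8],(.4329,.2593,.0252)),
([15.1,25.9,106.7,7.1,44.5,-150.9],(.432,.2588,.1503)),([-15.9,39.5,79,35.8,83.2,-37.3],(.6347,.1194,.2073)),([-23.2,58,76.4,61.2,108.2,-50.9],(.6339,.1257,.1970))]
S=[1] # roll sign
def fk(q,P,full=False):
    h,r0,a,e,b,o1,o2,u,t=P
    R=Ro.from_euler("z",q[0],degrees=True)
    p=R.apply([r0,0,h]);pts=[p]
    A=R*Ro.from_euler("y",q[1],degrees=True);p=p+A.apply([0,0,a]);pts.append(p)
    B=A*Ro.from_euler("y",q[2],degrees=True);p=p+B.apply([e,o1,b]);pts.append(p)
    C=B*Ro.from_euler("z",S[0]*q[3],degrees=True);p=p+C.apply([0,o2,0]);pts.append(p)
    T=C*Ro.from_euler("y",q[4],degrees=True);p=p+T.apply([u,0,t]);pts.append(p)
    return (pts,T.apply([0,0,1])) if full else p
def fit(s):
    S[0]=s
    f=lambda P:np.concatenate([fk(q,P)-x for q,x in D]+[(P-np.array([.2,0,.3,0,.3,.05,.05,0,.25]))*1e-3])
    return least_squares(f,[.2,0,.35,0,.35,.05,.05,0,.25])
if __name__=="__main__":
    for s in(1,-1):
        r=fit(s);print(s,r.cost,np.abs(r.fun[:27]).max().round(4),r.x.round(3))
        pts,z=fk(D[8][0],r.x,True);print(np.round(pts,3).tolist(),z.round(3))
E
python3 fk.py
```

```text
1 1.0761992705605275e-06 0.0005 [ 0.274  0.     0.588  0.114  0.392  0.112 -0.001  0.     0.305]
[[0.0, -0.0, 0.274], [0.458, -0.196, 0.586], [0.686, -0.173, 0.23], [0.686, -0.173, 0.23], [0.634, 0.126, 0.197]] [-0.171  0.979 -0.108]
-1 0.016513187781973342 0.0621 [ 0.299  0.368 -0.314 -0.164  0.286  0.267 -0.139  0.005 -0.155]
[[0.338, -0.145, 0.299], [0.094, -0.04, 0.132], [0.492, 0.079, 0.049], [0.543, -0.015, 0.136], [0.669, 0.072, 0.157]] [-0.827 -0.551 -0.108]
```

```bash
python3 - <<'E'
from h import *
m=camera_model("side");f=192/np.tan(np.radians(m["vertical_fov"]/2))
for w in([.686,-.173,.23],[.458,-.196,.586],[.634,.126,.197],[.686,-.173,.17],[.669,-.078,.22]):
    c=m["rotation"].T@(np.array(w)-m["position"]);u=c[:2]/c[2]*f+[m["cx"],m["cy"]]
    print(w,u.round(),((u-[120,60])*2.5).round(),"px/m(crop)",round(f/c[2]*2.5))
E
```

```text
[0.686, -0.173, 0.23] [354. 175.] [584. 287.] px/m(crop) 1260
[0.458, -0.196, 0.586] [287.  45.] [419. -36.] px/m(crop) 2106
[0.634, 0.126, 0.197] [243. 123.] [307. 158.] px/m(crop) 1069
[0.686, -0.173, 0.17] [349. 196.] [572. 339.] px/m(crop) 1203
[0.669, -0.078, 0.22] [314. 156.] [486. 241.] px/m(crop) 1193
```

```bash
python3 - <<'E'
from h import *
p,R=now()
a,b=path(p,R,[.637,.107,.085],down(95,84),n=7)
for c in((301,139),(262,133),(281,137)):print(onz("top",c,.015).round(3))
E
```

```text
-0.328 0.003 0.035 -0.0019 0.0001 0.0002; -0.328 0.003 0.035 -0.0019 0.0001 0.0003; -0.329 0.003 0.035 -0.002 0.0001 0.0002; -0.328 0.002 0.035 -0.0019 0.0001 0.0002; -0.328 0.003 0.034 -0.0019 0.0001 0.0002; -0.328 0.003 0.034 -0.0019 0.0001 0.0003; -0.329 0.004 0.034 -0.0019 0.0001 0.0002
[ 0.745 -0.108  0.015]
[ 0.758 -0.015  0.015]
[ 0.749 -0.06   0.015]
```

Emit:
apply_moves(
  plan="-0.328 0.003 0.035 -0.0019 0 0.0002; -0.328 0.003 0.035 -0.0019 0 0.0002; -0.328 0.003 0.035 -0.0019 0 0.0002; -0.328 0.003 0.035 -0.0019 0 0.0002; -0.328 0.003 0.035 -0.0019 0 0.0002; -0.328 0.003 0.034 -0.0019 0 0.0002; -0.328 0.003 0.034 -0.0019 0 0.0002; 0 0 0 0 0 0; 0 0 0 0 0 0",
)

```text
time_s: 17.47
position: [0.6353, 0.1253, 0.0833]
tcp_rot: [[-0.009, 0.996, -0.087], [0.105, 0.088, 0.991], [0.994, -0.0, -0.105]]
force: [0.5, 1.0, -2.7]
opening: 0.343
grasp_force: 30.0
```

```bash
python3 - <<'E'
from h import *
s=bot.read_state();print(s["time_s"],s["joint_positions"].round(1),s["force"])
p,R=now();print(p+R[:,2]*bot.hold_point_z,R.round(3))
a,b=path(p,R,[.637,.107,.070],down(95,84),n=4)
E
```

```text
17.4667 [-24.3  67.3  77.3  62.1 101.3 -59. ] [ 0.5381168   1.02440287 -2.69932768]
[0.63693166 0.10679364 0.08528978] [[-0.009  0.996 -0.087]
 [ 0.105  0.088  0.991]
 [ 0.994 -0.    -0.105]]
-0.076 0.001 0.009 0 0 0; -0.076 0 0.009 -0.0001 0 0; -0.076 0.001 0.009 0 0.0001 0; -0.076 0 0.009 0 0 0
```

Emit:
apply_moves(
  plan="-0.1 0 0.01 0 0 0; -0.1 0 0.01 0 0 0; -0.06 0 0.006 0 0 0; 0 0 0 0 0 0; 0 0 0 0 0 0",
)

```text
time_s: 17.88
position: [0.6359, 0.1251, 0.0717]
tcp_rot: [[-0.012, 0.996, -0.087], [0.106, 0.088, 0.99], [0.994, 0.003, -0.107]]
force: [0.2, -0.0, -3.5]
opening: 0.341
grasp_force: 30.0
```

Emit:
apply_moves(
  plan="-0.03 0 0.003 0 0 0; 0 0 0 0 0 0; 0 0 0 0 0 0",
)

```text
time_s: 18.13
position: [0.6359, 0.1251, 0.0701]
tcp_rot: [[-0.012, 0.996, -0.087], [0.107, 0.088, 0.99], [0.994, 0.002, -0.107]]
force: [0.7, 0.8, -4.6]
opening: 0.344
grasp_force: 30.0
```

Emit:
apply_moves(
  plan="-0.03 0 0.003 0 0 0; 0 0 0 0 0 0; 0 0 0 0 0 0",
)

```text
time_s: 18.38
position: [0.6358, 0.1251, 0.0684]
tcp_rot: [[-0.011, 0.996, -0.087], [0.106, 0.088, 0.99], [0.994, 0.002, -0.107]]
force: [-0.0, -0.2, -3.8]
opening: 0.343
grasp_force: 30.0
```

Emit:
apply_moves(
  plan="-0.03 0 0.003 0 0 0; 0 0 0 0 0 0; 0 0 0 0 0 0",
)

```text
time_s: 18.63
position: [0.6358, 0.1251, 0.0668]
tcp_rot: [[-0.011, 0.996, -0.087], [0.106, 0.088, 0.99], [0.994, 0.002, -0.107]]
force: [-0.8, 0.5, -3.7]
opening: 0.346
grasp_force: 30.0
```

Emit:
apply_moves(
  plan="-0.02 0 0.002 0 0 0; 0 0 0 0 0 0; 0 0 0 0 0 0",
)

```text
time_s: 18.88
position: [0.6359, 0.125, 0.0665]
tcp_rot: [[-0.012, 0.996, -0.087], [0.105, 0.088, 0.991], [0.994, 0.002, -0.106]]
force: [0.1, -1.0, -1.2]
opening: 0.341
grasp_force: 30.0
```

Emit:
apply_moves(
  plan="-0.01 0 0 0 0 0; 0 0 0 0 0 0; 0 0 0 0 0 0; 0 0 0 0 0 0; 0 0 0 0 0 0; 0 0 0 0 0 0; 0 0 0 0 0 0; 0 0 0 0 0 0; 0 0 0 0 0 0; 0 0 0 0 0 0",
  gripper=0.6,
)

```text
time_s: 19.72
position: [0.6358, 0.125, 0.0654]
tcp_rot: [[-0.011, 0.996, -0.087], [0.106, 0.088, 0.99], [0.994, 0.002, -0.107]]
force: [-0.2, 0.4, 0.1]
opening: 0.794
grasp_force: 0.0
```

Emit:
apply_moves(
  plan="0 0 -0.2 0 0 0; 0 0 -0.4 0 0 0; 0 0 -0.4 0 0 0; 0 0 -0.4 0 0 0; 0 0 -0.4 0 0 0; 0.4 0 -0.1 0 0 0; 0.6 0 0 0 0 0; 0.6 0 0 0 0 0; 0 0 0 0 0 0",
)

```text
time_s: 20.47
position: [0.6451, 0.0365, 0.1609]
tcp_rot: [[-0.02, 0.996, -0.085], [0.108, 0.086, 0.99], [0.994, 0.011, -0.109]]
force: [0.5, -0.5, 0.3]
opening: 0.799
grasp_force: 0.0
```

```bash
python3 - <<'E'
from h import *
s=bot.read_state();print(s["time_s"],s["joint_positions"].round(1),s["force"])
p,R=now();print(p,R.round(3))
im=capture("side");cv2.imwrite("pics/s4.png",cv2.resize(im[60:384,100:400,::-1],None,fx=1.8,fy=1.8))
E
```

```text
20.4667 [-30.5  61.8  73.4  59.1 109.2 -53.1] [ 0.47591717 -0.53383581  0.34783973]
[0.64505469 0.03646758 0.1609017 ] [[-0.02   0.996 -0.085]
 [ 0.108  0.086  0.99 ]
 [ 0.994  0.011 -0.109]]
```

View pics/s4.png

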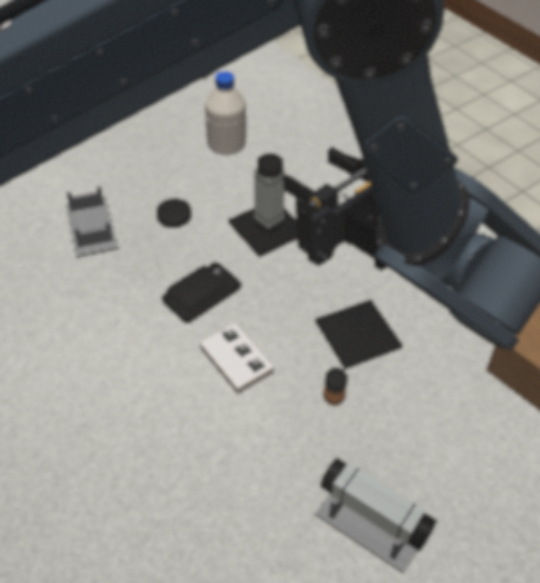

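Probe 1 now stands upright on pad 1, at about (268,195) in the crop. The mouse, cellbox, vial and lens cap are where they were. Next is probe 2.

```bash
python3 - <<'E'
from h import *
p,R=now()
a,b=path(p,R,[.56,-.08,.28],down(85,5),n=14)
a,b=path(a,b,[.51,-.2,.24],down(6,0),n=12)
a,b=path(a,b,[.46,-.322,.18],down(-74,0),n=12)
E
```

```text
0.12 -0.13 -0.149 -0.0014 -0.0156 0.0016; 0.104 -0.131 -0.165 -0.0014 -0.0155 0.0016; 0.085 -0.13 -0.179 -0.0015 -0.0156 0.0016; 0.066 -0.129 -0.191 -0.0014 -0.0156 0.0016; 0.046 -0.129 -0.201 -0.0014 -0.0156 0.0016; 0.025 -0.128 -0.21 -0.0014 -0.0155 0.0016; 0.003 -0.126 -0.215 -0.0015 -0.0156 0.0016; -0.02 -0.125 -0.22 -0.0014 -0.0156 0.0016; -0.043 -0.123 -0.221 -0.0014 -0.0156 0.0016; -0.065 -0.12 -0.221 -0.0014 -0.0155 0.0016
-0.087 -0.119 -0.218 -0.0014 -0.0156 0.0016; -0.11 -0.115 -0.212 -0.0015 -0.0156 0.0016; -0.131 -0.113 -0.206 -0.0014 -0.0155 0.0016; -0.152 -0.111 -0.196 -0.0014 -0.0156 0.0016
-0.214 -0.064 0.048 -0.0008 -0.001 0.0183; -0.22 -0.039 0.05 -0.0008 -0.0009 0.0182; -0.222 -0.015 0.05 -0.0008 -0.001 0.0183; -0.223 0.011 0.052 -0.0008 -0.001 0.0183; -0.22 0.035 0.054 -0.0008 -0.0009 0.0183; -0.215 0.061 0.054 -0.0008 -0.001 0.0182; -0.206 0.083 0.057 -0.0008 -0.001 0.0183; -0.195 0.106 0.058 -0.0008 -0.0009 0.0183; -0.182 0.127 0.06 -0.0008 -0.001 0.0183; -0.165 0.147 0.061 -0.0008 -0.001 0.0182
-0.148 0.164 0.064 -0.0008 -0.0009 0.0183; -0.128 0.179 0.065 -0.0008 -0.001 0.0183
-0.104 0.194 0.1 0 0 0.0185; -0.081 0.204 0.1 0 0 0.0185; -0.057 0.212 0.1 0 0 0.0186; -0.031 0.218 0.1 0 0 0.0185; -0.007 0.219 0.1 0 0 0.0185; 0.02 0.219 0.1 0 0 0.0185; 0.045 0.215 0.1 0 0 0.0185; 0.069 0.209 0.1 0 0 0.0185; 0.093 0.199 0.1 0 0 0.0186; 0.115 0.187 0.1 0 0 0.0185
0.137 0.172 0.099 0 0 0.0185; 0.155 0.155 0.1 0 0 0.0185
```

Emit:
apply_moves(
  plan="0.12 -0.13 -0.15 -0.0014 -0.0156 0.0016; 0.104 -0.13 -0.165 -0.0014 -0.0156 0.0016; 0.085 -0.13 -0.18 -0.0014 -0.0156 0.0016; 0.066 -0.13 -0.19 -0.0014 -0.0156 0.0016; 0.046 -0.13 -0.2 -0.0014 -0.0156 0.0016; 0.025 -0.13 -0.21 -0.0014 -0.0156 0.0016; 0 -0.126 -0.215 -0.0014 -0.0156 0.0016; -0.02 -0.125 -0.22 -0.0014 -0.0156 0.0016; -0.043 -0.123 -0.22 -0.0014 -0.0156 0.0016; -0.065 -0.12 -0.22 -0.0014 -0.0156 0.0016",
  gripper=1,
)

```text
time_s: 21.35
position: [0.5836, -0.0435, 0.2264]
tcp_rot: [[0.049, 0.999, -0.009], [0.888, -0.039, 0.458], [0.457, -0.03, -0.889]]
force: [-0.6, -0.7, -0.7]
opening: 1.002
grasp_force: 0.0
```

Emit:
apply_moves(
  plan="-0.087 -0.12 -0.218 -0.0014 -0.0156 0.0016; -0.11 -0.115 -0.21 -0.0014 -0.0156 0.0016; -0.13 -0.113 -0.206 -0.0014 -0.0156 0.0016; -0.15 -0.11 -0.196 -0.0014 -0.0156 0.0016; -0.214 -0.064 0.048 -0.0008 -0.001 0.0183; -0.22 -0.04 0.05 -0.0008 -0.001 0.0183; -0.222 -0.015 0.05 -0.0008 -0.001 0.0183; -0.223 0.011 0.052 -0.0008 -0.001 0.0183; -0.22 0.035 0.054 -0.0008 -0.001 0.0183; -0.215 0.06 0.054 -0.0008 -0.001 0.0183",
)

```text
time_s: 22.18
position: [0.5342, -0.1386, 0.2378]
tcp_rot: [[0.705, 0.709, 0.01], [0.708, -0.705, 0.041], [0.036, -0.022, -0.999]]
force: [-0.3, 0.5, 0.1]
opening: 1.0
grasp_force: 0.0
```

Emit:
apply_moves(
  plan="-0.206 0.083 0.057 -0.0008 -0.001 0.0183; -0.195 0.106 0.058 -0.0008 -0.001 0.0183; -0.182 0.127 0.06 -0.0008 -0.001 0.0183; -0.165 0.147 0.06 -0.0008 -0.001 0.0183; -0.148 0.164 0.064 -0.0008 -0.001 0.0183; -0.128 0.18 0.065 -0.0008 -0.001 0.0183; -0.104 0.194 0.1 0 0 0.0185; -0.08 0.204 0.1 0 0 0.0185; -0.057 0.212 0.1 0 0 0.0185; -0.03 0.218 0.1 0 0 0.0185",
)

```text
time_s: 23.02
position: [0.4919, -0.2402, 0.1982]
tcp_rot: [[0.933, -0.358, -0.011], [-0.358, -0.934, -0.001], [-0.01, 0.005, -1.0]]
force: [-0.4, 0.2, -0.6]
opening: 0.999
grasp_force: 0.0
```

Emit:
apply_moves(
  plan="-0.007 0.22 0.1 0 0 0.0185; 0.02 0.22 0.1 0 0 0.0185; 0.045 0.215 0.1 0 0 0.0185; 0.07 0.209 0.1 0 0 0.0185; 0.093 0.2 0.1 0 0 0.0185; 0.115 0.187 0.1 0 0 0.0185; 0.137 0.172 0.1 0 0 0.0185; 0.155 0.155 0.1 0 0 0.0185; 0 0 0 0 0 0; 0 0 0 0 0 0",
)

```text
time_s: 23.85
position: [0.4583, -0.321, 0.1587]
tcp_rot: [[0.278, -0.96, -0.011], [-0.96, -0.278, 0.0], [-0.003, 0.01, -1.0]]
force: [0.4, 0.6, -0.4]
opening: 1.003
grasp_force: 0.0
```

```bash
python3 - <<'E'
from h import *
s=bot.read_state();im=capture("wrist")
print(s["time_s"],s["joint_positions"].round(1),s["position"],s["tcp_rot"].round(3),s["moment"])
np.savez("w3.npz",im=im,p=s["position"],R=s["tcp_rot"])
cv2.imwrite("pics/w3.png",im[:,:,::-1])
E
```

```text
23.85 [-46.2  30.2  94.8  -0.5  55.4 117.9] [ 0.4583027  -0.32099344  0.15871817] [[ 0.278 -0.96  -0.011]
 [-0.96  -0.278  0.   ]
 [-0.003  0.01  -1.   ]] [0.04705259 0.12542369 0.02880538]
```

View pics/w3.png

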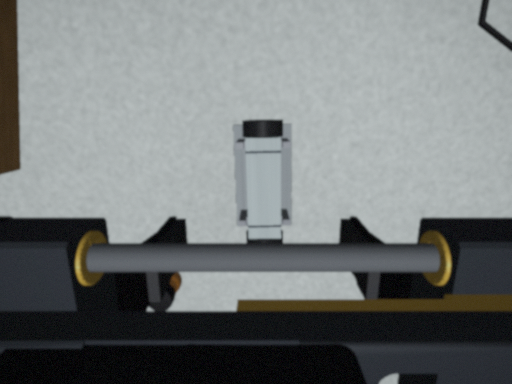

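The view shows probe 2 centred on column 263–264. The far cap is at rows 120–136, and the saddle lines are at about rows 151 and 227.

```bash
python3 - <<'E'
from h import *
d=np.load("w3.npz");st=dict(position=d["p"],tcp_rot=d["R"]);im=d["im"]
g=im.astype(int).sum(2)//3
mid=lambda r:(lambda k:(k[0]+k[-1])/2+235)(np.where(g[r,235:292]>160)[0])
print([(r,mid(r)) for r in(160,175,190,205,218)]);c=g[112:240,263]
print(np.where(c<60)[0][[0,-1]]+112, np.where(np.diff(c)<-12)[0]+112)
for px in((mid(160),152),(mid(218),228),(263.5,120)):print(px,onz("wrist",px,.06,st).round(4))
p,R=now()
path(p,R,(onz("wrist",(mid(160),152),.06,st)*.5+onz("wrist",(mid(218),228),.06,st)*.5)*[1,1,0]+[0,0,.045],down(-74),n=5)
E
```

```text
[(160, np.float64(263.0)), (175, np.float64(263.0)), (190, np.float64(257.5)), (205, np.float64(257.5)), (218, np.float64(257.5))]
[121 134] [118 119 120 149 150 224 225 236 237 238]
(np.float64(263.0), 152) [ 0.4662 -0.3527  0.06  ]
(np.float64(257.5), 228) [ 0.4515 -0.2844  0.06  ]
(263.5, 120) [ 0.4732 -0.3784  0.06  ]
-0.006 -0.008 0.531 0.0003 0.0001 0.0001; -0.006 -0.007 0.531 0.0003 0.0001 0.0001; -0.006 -0.006 0.531 0.0003 0 0.0002; -0.006 -0.005 0.531 0.0003 0.0001 0.0001; -0.007 -0.005 0.531 0.0004 0.0001 0.0001
```

Emit:
apply_moves(
  plan="-0.006 0.006 0.531 0.0003 0.0001 0.0001; -0.006 0.006 0.531 0.0003 0.0001 0.0001; -0.006 0.006 0.531 0.0003 0.0001 0.0001; -0.006 0.006 0.531 0.0003 0.0001 0.0001; -0.006 0.006 0.531 0.0003 0.0001 0.0001; 0 0 0 0 0 0; 0 0 0 0 0 0; 0 0 0 0 0 0",
)

```text
time_s: 24.57
position: [0.4574, -0.3196, 0.0278]
tcp_rot: [[0.276, -0.961, 0.002], [-0.961, -0.276, -0.003], [0.003, -0.001, -1.0]]
force: [-0.6, -0.6, 0.2]
opening: 0.996
grasp_force: 0.0
```

```bash
python3 - <<'E'
from h import *
s=bot.read_state();print(s["position"],s["moment"],s["force"],s["joint_positions"].round(1))
E
```

```text
[ 0.45742832 -0.31957575  0.02778287] [ 0.03692041  0.18394663 -0.0025854 ] [-0.57004142 -0.60125817  0.24992226] [-4.640e+01  4.190e+01  9.980e+01 -1.000e-01  3.800e+01  1.176e+02]
```

Emit:
apply_moves(
  plan="0 0 0 0 0 0; 0 0 0 0 0 0; 0 0 0 0 0 0; 0 0 0 0 0 0; 0 0 0 0 0 0; 0 0 0 0 0 0; 0 0 0 0 0 0; 0 0 0 0 0 0; 0 0 0 0 0 0; 0 0 0 0 0 0",
  gripper=-1,
)

```text
time_s: 25.4
position: [0.4564, -0.3191, 0.0265]
tcp_rot: [[0.275, -0.961, 0.0], [-0.961, -0.275, -0.001], [0.001, 0.0, -1.0]]
force: [-1.0, 0.3, 0.7]
opening: 0.337
grasp_force: 29.8
```

Emit:
apply_moves(
  plan="0 0 0 0 0 0; 0 0 -0.15 0 0 0; 0 0 -0.15 0 0 0; 0 0 -0.15 0 0 0; 0 0 0 0 0 0; 0 0 0 0 0 0; 0 0 0 0 0 0; 0 0 0 0 0 0",
)

```text
time_s: 26.07
position: [0.4564, -0.3189, 0.049]
tcp_rot: [[0.275, -0.961, 0.0], [-0.961, -0.275, -0.001], [0.001, 0.0, -1.0]]
force: [-0.6, 0.8, -4.1]
opening: 0.342
grasp_force: 29.9
```

```bash
python3 - <<'E'
from h import *
s=bot.read_state();print(s["position"],s["moment"],s["force"],s["tcp_rot"].round(3))
E
```

```text
[ 0.45635217 -0.31890724  0.04898176] [-0.02719616  0.11447641 -0.04506177] [-0.59968076  0.80998228 -4.09841168] [[ 0.275 -0.961  0.   ]
 [-0.961 -0.275 -0.001]
 [ 0.001  0.    -1.   ]]
```

```bash
python3 - <<'E'
from h import *
M=[]
for i in range(10):
    capture("wrist");M.append(bot.read_state()["moment"])
M=np.array(M);print(M.mean(0),M.std(0),bot.read_state()["time_s"])
E
```

```text
[-0.02515006  0.12422193 -0.00997194] [0.02706535 0.01034322 0.04263167] 26.5667
```

Emit:
apply_moves(
  plan="0 0 0.15 0 0 0; 0 0 0.15 0 0 0; 0 0 0.12 0 0 0; 0 0 0 0 0 0",
)

```text
time_s: 26.9
position: [0.4561, -0.3188, 0.0269]
tcp_rot: [[0.275, -0.961, -0.001], [-0.961, -0.275, -0.0], [0.0, 0.001, -1.0]]
force: [-0.6, -0.4, -3.9]
opening: 0.345
grasp_force: 29.9
```

Emit:
apply_moves(
  plan="0 0 0 0 0 0; 0 0 0 0 0 0; 0 0 0 0 0 0; 0 0 0 0 0 0; 0 0 0 0 0 0; 0 0 0 0 0 0; 0 0 0 0 0 0; 0 0 0 0 0 0",
  gripper=1,
)

```text
time_s: 27.57
position: [0.4566, -0.3192, 0.0283]
tcp_rot: [[0.275, -0.961, 0.001], [-0.961, -0.275, -0.002], [0.002, -0.0, -1.0]]
force: [-0.0, 0.6, -0.6]
opening: 0.866
grasp_force: 0.0
```

```bash
python3 - <<'E'
from h import *
M=[]
for i in range(10):
    capture("wrist");M.append(bot.read_state()["moment"])
M=np.array(M);print(M.mean(0),M.std(0),bot.read_state()["time_s"])
p,R=now();print(p,R.round(3))
o=p+R[:,2]*bot.hold_point_z
a,b=path(p,R,o*[1,1,0]+[0,0,.07],down(-74,0),n=2)
a,b=path(a,b,o*[1,1,0]+[0,0,.07],down(-74,-25),n=6)
a,b=path(a,b,o*[1,1,0]+[0,0,.045],down(-74,-25),n=2)
E
```

```text
[0.06356442 0.14581781 0.00916749] [0.01930841 0.02154592 0.03149909] 28.0667
[ 0.45654852 -0.31912567  0.02812823] [[ 0.275 -0.961  0.001]
 [-0.961 -0.275 -0.002]
 [ 0.002 -0.    -1.   ]]
0 0 -0.232 0 -0.0001 0; 0 0 -0.231 0 -0.0002 -0.0001
-0.027 0 -0.001 0 -0.0116 0; -0.027 0 -0.001 0 -0.0115 0; -0.028 0 -0.001 0 -0.0116 0; -0.027 0 -0.001 0 -0.0116 0; -0.027 0 -0.001 0 -0.0115 0; -0.027 0 -0.001 0 -0.0116 0
0.106 0 0.226 0 0 0; 0.105 0 0.227 0 0 0
```

Emit:
apply_moves(
  plan="0 0 -0.232 0 0 0; 0 0 -0.232 0 0 0; -0.027 0 0 0 -0.0116 0; -0.027 0 0 0 -0.0116 0; -0.027 0 0 0 -0.0116 0; -0.027 0 0 0 -0.0116 0; -0.027 0 0 0 -0.0116 0; -0.027 0 0 0 -0.0116 0; 0 0 0 0 0 0",
)

```text
time_s: 28.82
position: [0.4553, -0.3146, 0.053]
tcp_rot: [[0.249, -0.962, -0.114], [-0.873, -0.273, 0.404], [-0.42, -0.001, -0.908]]
force: [0.1, -0.3, 0.2]
opening: 1.002
grasp_force: 0.0
```

```bash
python3 - <<'E'
from h import *
p,R=now();print(bot.read_state()["joint_positions"].round(1),p+R[:,2]*bot.hold_point_z,R.round(3))
a,b=path(p,R,[.4565,-.3195,.045],down(-74,-25),n=2)
E
```

```text
[-51.5  47.   84.5   9.9  71.8 107.6] [ 0.4574338  -0.32210649  0.06997175] [[ 0.249 -0.962 -0.114]
 [-0.873 -0.273  0.404]
 [-0.42  -0.001 -0.908]]
0.079 0.003 0.238 -0.0002 -0.0003 -0.0001; 0.08 0.002 0.238 -0.0002 -0.0002 -0.0001
```

Now descend, close and lift gently.

Emit:
apply_moves(
  plan="0.079 0.003 0.238 0 0 0; 0.079 0.003 0.238 0 0 0; 0 0 0 0 0 0; 0 0 0 0 0 0",
)

```text
time_s: 29.15
position: [0.4523, -0.3069, 0.0271]
tcp_rot: [[0.249, -0.961, -0.118], [-0.87, -0.276, 0.408], [-0.425, 0.001, -0.905]]
force: [0.5, 0.3, 0.4]
opening: 0.999
grasp_force: 0.0
```

Emit:
apply_moves(
  plan="0 0 0 0 0 0; 0 0 0 0 0 0; 0 0 0 0 0 0; 0 0 0 0 0 0; 0 0 0 0 0 0; 0 0 0 0 0 0; 0 0 0 0 0 0; 0 0 0 0 0 0; 0 0 0 0 0 0; 0 0 0 0 0 0",
  gripper=-1,
)

```text
time_s: 29.98
position: [0.4532, -0.3089, 0.0279]
tcp_rot: [[0.25, -0.961, -0.116], [-0.872, -0.275, 0.406], [-0.422, -0.0, -0.907]]
force: [0.5, -0.1, 0.0]
opening: 0.345
grasp_force: 30.0
```

Emit:
apply_moves(
  plan="0 0 0 0 0 0; 0 0 0 0 0 0; -0.1 0 -0.22 0 0 0; -0.2 0 -0.43 0 0 0; -0.2 0 -0.43 0 0 0; -0.2 0 -0.43 0 0 0; -0.1 0 -0.22 0 0 0; 0 0 0 0 0 0; 0 0 0 0 0 0",
)

```text
time_s: 30.73
position: [0.4534, -0.3094, 0.1234]
tcp_rot: [[0.25, -0.961, -0.115], [-0.872, -0.275, 0.404], [-0.42, -0.001, -0.907]]
force: [-0.8, -0.0, -4.1]
opening: 0.341
grasp_force: 30.0
```

```bash
python3 - <<'E'
from h import *
p,R=now();print(bot.read_state()["joint_positions"].round(1),p+R[:,2]*bot.hold_point_z,R.round(3))
a,b=path(p,R,[.49,-.24,.22],down(0,-25),n=11)
a,b=path(a,b,[.55,-.14,.24],down(80,-25),n=12)
a,b=path(a,b,[.612,-.118,.20],down(85,65),n=16)
E
```

```text
[-51.3  41.1  83.7   9.6  78.5 108.9] [ 0.45558276 -0.31691679  0.14033508] [[ 0.25  -0.961 -0.115]
 [-0.872 -0.275  0.404]
 [-0.42  -0.001 -0.907]]
-0.166 -0.08 -0.083 -0.0079 0 -0.0169; -0.155 -0.094 -0.087 -0.0079 -0.0001 -0.017; -0.143 -0.104 -0.094 -0.0079 0 -0.0169; -0.129 -0.115 -0.1 -0.0078 0 -0.017; -0.114 -0.122 -0.106 -0.0079 -0.0001 -0.0169; -0.1 -0.129 -0.114 -0.0079 0 -0.017; -0.083 -0.132 -0.121 -0.0079 -0.0001 -0.0169; -0.067 -0.135 -0.129 -0.0079 0 -0.017; -0.051 -0.134 -0.136 -0.0079 0 -0.0169; -0.034 -0.132 -0.144 -0.0078 -0.0001 -0.017
-0.019 -0.128 -0.151 -0.0079 0 -0.0169
0.077 -0.148 -0.073 -0.0078 0 -0.0168; 0.095 -0.136 -0.081 -0.0079 0 -0.0168; 0.11 -0.121 -0.088 -0.0078 0 -0.0168; 0.123 -0.104 -0.094 -0.0078 0 -0.0167; 0.136 -0.085 -0.1 -0.0078 0 -0.0168; 0.146 -0.066 -0.105 -0.0079 0 -0.0168; 0.153 -0.046 -0.108 -0.0078 0 -0.0168; 0.159 -0.023 -0.111 -0.0078 0 -0.0168; 0.162 -0.001 -0.112 -0.0079 0 -0.0168; 0.163 0.022 -0.113 -0.0078 0 -0.0168
0.162 0.044 -0.112 -0.0078 0 -0.0168; 0.157 0.066 -0.111 -0.0078 0 -0.0167
0.095 0.071 0.026 0.0003 0.0156 -0.0009; 0.091 0.071 0.032 0.0004 0.0156 -0.0009; 0.087 0.071 0.037 0.0003 0.0156 -0.0009; 0.082 0.072 0.041 0.0003 0.0157 -0.0009; 0.078 0.072 0.046 0.0004 0.0156 -0.0009; 0.073 0.073 0.049 0.0003 0.0156 -0.001; 0.067 0.072 0.052 0.0003 0.0156 -0.0009; 0.061 0.073 0.055 0.0003 0.0156 -0.0009; 0.055 0.074 0.057 0.0004 0.0156 -0.0009; 0.049 0.073 0.058 0.0003 0.0156 -0.0009
0.043 0.074 0.059 0.0003 0.0156 -0.0009; 0.036 0.074 0.059 0.0004 0.0157 -0.0009; 0.03 0.074 0.058 0.0003 0.0156 -0.0009; 0.023 0.074 0.057 0.0003 0.0156 -0.0009; 0.018 0.074 0.056 0.0004 0.0156 -0.0009; 0.011 0.074 0.053 0.0003 0.0156 -0.001
```

```bash
python3 - <<'E'
from h import *
p,R=now()
a,b=path(p,R,[.49,-.24,.22],down(0,0),n=12)
a,b=path(a,b,[.57,-.14,.24],down(84,10),n=13)
a,b=path(a,b,[.612,-.118,.20],down(85,65.2),n=10)
E
```

```text
-0.141 -0.082 -0.076 -0.0037 0.0049 -0.0168; -0.129 -0.097 -0.082 -0.0037 0.0049 -0.0169; -0.114 -0.108 -0.089 -0.0038 0.005 -0.0168; -0.099 -0.118 -0.096 -0.0037 0.0049 -0.0169; -0.081 -0.128 -0.101 -0.0037 0.0049 -0.0168; -0.064 -0.133 -0.108 -0.0037 0.0049 -0.0169; -0.045 -0.138 -0.113 -0.0037 0.0049 -0.0168; -0.026 -0.141 -0.118 -0.0038 0.005 -0.0169; -0.006 -0.14 -0.123 -0.0037 0.0049 -0.0168; 0.013 -0.139 -0.126 -0.0037 0.0049 -0.0169
0.033 -0.134 -0.129 -0.0037 0.0049 -0.0168; 0.051 -0.129 -0.131 -0.0037 0.0049 -0.0169
0.127 -0.158 -0.031 0.0016 0.0017 -0.0179; 0.144 -0.143 -0.028 0.0015 0.0018 -0.0179; 0.158 -0.127 -0.025 0.0016 0.0017 -0.0179; 0.172 -0.109 -0.022 0.0015 0.0018 -0.0179; 0.183 -0.089 -0.019 0.0016 0.0017 -0.0179; 0.192 -0.069 -0.017 0.0016 0.0017 -0.0179; 0.198 -0.048 -0.014 0.0015 0.0018 -0.0179; 0.201 -0.026 -0.011 0.0016 0.0017 -0.0179; 0.203 -0.003 -0.01 0.0016 0.0018 -0.0179; 0.202 0.018 -0.007 0.0015 0.0017 -0.0179
0.198 0.041 -0.005 0.0016 0.0017 -0.0179; 0.192 0.062 -0.004 0.0015 0.0018 -0.0179; 0.184 0.083 -0.002 0.0016 0.0017 -0.0179
0.074 0.079 0.086 0.0002 0.0153 -0.0002; 0.065 0.078 0.089 0.0002 0.0154 -0.0003; 0.056 0.079 0.092 0.0001 0.0153 -0.0002; 0.047 0.079 0.093 0.0002 0.0153 -0.0002; 0.037 0.079 0.093 0.0002 0.0154 -0.0002; 0.029 0.079 0.093 0.0002 0.0153 -0.0003; 0.019 0.079 0.092 0.0001 0.0154 -0.0002; 0.01 0.08 0.09 0.0002 0.0153 -0.0002; 0.001 0.079 0.086 0.0002 0.0153 -0.0003; -0.007 0.08 0.083 0.0001 0.0154 -0.0002
```

Emit:
apply_moves(
  plan="-0.14 -0.08 -0.08 -0.0037 0.0049 -0.0168; -0.13 -0.1 -0.08 -0.0037 0.0049 -0.0168; -0.114 -0.108 -0.09 -0.0037 0.0049 -0.0168; -0.1 -0.118 -0.1 -0.0037 0.0049 -0.0168; -0.08 -0.128 -0.1 -0.0037 0.0049 -0.0168; -0.064 -0.133 -0.11 -0.0037 0.0049 -0.0168; -0.045 -0.138 -0.113 -0.0037 0.0049 -0.0168; -0.026 -0.14 -0.118 -0.0037 0.0049 -0.0168; -0.006 -0.14 -0.123 -0.0037 0.0049 -0.0168; 0.013 -0.14 -0.126 -0.0037 0.0049 -0.0168",
)

```text
time_s: 31.57
position: [0.4823, -0.2503, 0.1866]
tcp_rot: [[0.976, -0.209, -0.061], [-0.206, -0.977, 0.058], [-0.071, -0.044, -0.996]]
force: [-0.7, 0.2, -3.5]
opening: 0.342
grasp_force: 30.0
```

Emit:
apply_moves(
  plan="0.033 -0.134 -0.13 -0.0037 0.0049 -0.0168; 0.05 -0.13 -0.13 -0.0037 0.0049 -0.0168; 0.127 -0.158 -0.03 0.0016 0.0017 -0.0179; 0.144 -0.143 -0.028 0.0016 0.0017 -0.0179; 0.158 -0.127 -0.025 0.0016 0.0017 -0.0179; 0.172 -0.11 -0.022 0.0016 0.0017 -0.0179; 0.183 -0.09 -0.02 0.0016 0.0017 -0.0179; 0.192 -0.07 -0.017 0.0016 0.0017 -0.0179; 0.198 -0.048 -0.014 0.0016 0.0017 -0.0179; 0.2 -0.026 -0.01 0.0016 0.0017 -0.0179",
)

```text
time_s: 32.4
position: [0.5389, -0.1751, 0.2117]
tcp_rot: [[0.618, 0.785, 0.034], [0.778, -0.618, 0.113], [0.11, -0.043, -0.993]]
force: [0.0, 0.1, -4.3]
opening: 0.341
grasp_force: 30.0
```

Emit:
apply_moves(
  plan="0.203 0 -0.01 0.0016 0.0017 -0.0179; 0.202 0.018 -0.007 0.0016 0.0017 -0.0179; 0.198 0.04 -0.005 0.0016 0.0017 -0.0179; 0.192 0.062 -0.004 0.0016 0.0017 -0.0179; 0.184 0.083 -0.002 0.0016 0.0017 -0.0179; 0 0 0 0 0 0; 0 0 0 0 0 0",
)

```text
time_s: 32.98
position: [0.5698, -0.1365, 0.2199]
tcp_rot: [[0.11, 0.994, 0.009], [0.978, -0.11, 0.177], [0.177, -0.011, -0.984]]
force: [-0.8, -0.2, -4.6]
opening: 0.341
grasp_force: 30.0
```

```bash
python3 - <<'E'
from h import *
p,R=now();s=bot.read_state();print(s["time_s"],s["joint_positions"].round(1),s["force"],p+R[:,2]*bot.hold_point_z,R.round(3))
a,b=path(p,R,[.612,-.118,.20],down(85,65.2),n=10)
E
```

```text
32.9833 [-29.3  28.6  86.5   9.8  69.7 -26.7] [-0.76354254 -0.23103256 -4.64734256] [ 0.56961028 -0.13977012  0.23833243] [[ 0.11   0.994  0.009]
 [ 0.978 -0.11   0.177]
 [ 0.177 -0.011 -0.984]]
0.074 0.08 0.082 0.0001 0.0153 -0.0004; 0.066 0.08 0.086 0.0001 0.0152 -0.0004; 0.057 0.081 0.087 0.0001 0.0153 -0.0004; 0.048 0.08 0.09 0.0001 0.0153 -0.0004; 0.039 0.08 0.09 0.0001 0.0153 -0.0004; 0.031 0.081 0.09 0.0001 0.0152 -0.0005; 0.021 0.08 0.089 0 0.0153 -0.0004; 0.012 0.081 0.087 0.0001 0.0153 -0.0004; 0.004 0.08 0.084 0.0001 0.0153 -0.0004; -0.005 0.081 0.081 0.0001 0.0152 -0.0004
```

Emit:
apply_moves(
  plan="0.074 0.08 0.082 0 0.0153 -0.0004; 0.066 0.08 0.086 0 0.0153 -0.0004; 0.057 0.08 0.087 0 0.0153 -0.0004; 0.048 0.08 0.09 0 0.0153 -0.0004; 0.039 0.08 0.09 0 0.0153 -0.0004; 0.03 0.08 0.09 0 0.0153 -0.0004; 0.02 0.08 0.09 0 0.0153 -0.0004; 0.012 0.08 0.087 0 0.0153 -0.0004; 0.004 0.08 0.084 0 0.0153 -0.0004; -0.005 0.08 0.081 0 0.0153 -0.0004",
)

```text
time_s: 33.82
position: [0.6143, -0.1032, 0.1929]
tcp_rot: [[0.033, 0.996, 0.086], [0.416, -0.092, 0.904], [0.909, 0.006, -0.418]]
force: [-0.7, -0.5, -2.9]
opening: 0.342
grasp_force: 30.0
```

Emit:
apply_moves(
  plan="0 0 0 0 0 0; 0 0 0 0 0 0",
)

```text
time_s: 33.98
position: [0.6136, -0.1025, 0.1916]
tcp_rot: [[0.036, 0.996, 0.084], [0.419, -0.091, 0.904], [0.907, 0.003, -0.42]]
force: [0.1, 0.9, -4.8]
opening: 0.342
grasp_force: 30.0
```

```bash
python3 - <<'E'
from h import *
p,R=now();s=bot.read_state();print(s["time_s"],s["joint_positions"].round(1),s["force"],p+R[:,2]*bot.hold_point_z,R.round(3))
a,b=path(p,R,[.614,-.119,.078],down(85,65.2),n=6)
im=capture("side");cv2.imwrite("pics/s5.png",cv2.resize(im[60:384,150:450,::-1],None,fx=1.8,fy=1.8))
E
```

```text
33.9833 [-41.9  50.2  77.7  47.6  99.7 -50.2] [ 0.09397354  0.8888749  -4.77230343] [ 0.6120462  -0.11939773  0.19948092] [[ 0.036  0.996  0.084]
 [ 0.419 -0.091  0.904]
 [ 0.907  0.003 -0.42 ]]
-0.367 0.005 0.172 0.0001 0 0; -0.366 0.005 0.172 0.0001 0 0.0001; -0.367 0.005 0.172 0.0002 0.0001 0; -0.366 0.006 0.171 0.0001 0 0; -0.367 0.006 0.172 0.0001 0 0; -0.367 0.005 0.172 0.0001 0 0.0001
```

View pics/s5.png

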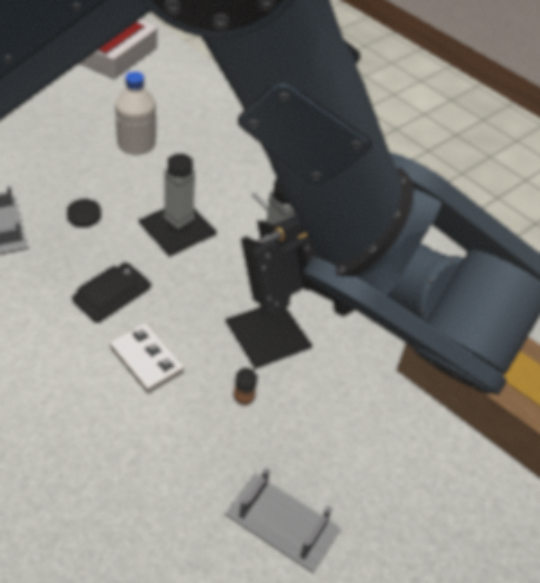

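Probe 1 still stands on pad 1. Probe 2 is upright in the grip above pad 2, clear of the vial and the box.

Emit:
apply_moves(
  plan="-0.367 0.005 0.172 0.0001 0 0; -0.367 0.005 0.172 0.0001 0 0; -0.367 0.005 0.172 0.0001 0 0; -0.367 0.005 0.172 0.0001 0 0; -0.367 0.005 0.172 0.0001 0 0; -0.367 0.005 0.172 0.0001 0 0; 0 0 0 0 0 0; 0 0 0 0 0 0",
)

```text
time_s: 34.7
position: [0.6172, -0.1009, 0.0737]
tcp_rot: [[0.029, 0.996, 0.08], [0.419, -0.085, 0.904], [0.908, 0.007, -0.42]]
force: [-0.2, 0.6, -3.7]
opening: 0.342
grasp_force: 30.0
```

Emit:
apply_moves(
  plan="-0.072 0 0.034 0 0 0; -0.072 0 0.034 0 0 0; -0.036 0 0.017 0 0 0; 0 0 0 0 0 0; 0 0 0 0 0 0",
)

```text
time_s: 35.12
position: [0.6173, -0.1013, 0.0632]
tcp_rot: [[0.029, 0.996, 0.081], [0.418, -0.086, 0.904], [0.908, 0.008, -0.419]]
force: [-0.7, 0.9, -3.3]
opening: 0.342
grasp_force: 30.0
```

```bash
python3 - <<'E'
from h import *
p,R=now();s=bot.read_state();print(s["time_s"],s["force"],p+R[:,2]*bot.hold_point_z,R.round(3))
E
```

```text
35.1167 [-0.6703523   0.856443   -3.28611342] [ 0.61578134 -0.11821627  0.07101836] [[ 0.029  0.996  0.081]
 [ 0.418 -0.086  0.904]
 [ 0.908  0.008 -0.419]]
```

Emit:
apply_moves(
  plan="-0.036 0 0.017 0 0 0; -0.027 0 0.013 0 0 0; 0 0 0 0 0 0; 0 0 0 0 0 0",
)

```text
time_s: 35.45
position: [0.6172, -0.1011, 0.0591]
tcp_rot: [[0.03, 0.996, 0.081], [0.418, -0.086, 0.904], [0.908, 0.007, -0.419]]
force: [-0.3, 0.4, -3.4]
opening: 0.342
grasp_force: 30.0
```

Emit:
apply_moves(
  plan="-0.027 0 0.013 0 0 0; 0 0 0 0 0 0; 0 0 0 0 0 0",
)

```text
time_s: 35.7
position: [0.6172, -0.1011, 0.0576]
tcp_rot: [[0.03, 0.996, 0.081], [0.418, -0.086, 0.904], [0.908, 0.007, -0.419]]
force: [-0.4, 0.1, -4.5]
opening: 0.343
grasp_force: 30.0
```

Emit:
apply_moves(
  plan="-0.018 0 0.008 0 0 0; 0 0 0 0 0 0; 0 0 0 0 0 0",
)

```text
time_s: 35.95
position: [0.6172, -0.1012, 0.0567]
tcp_rot: [[0.029, 0.996, 0.081], [0.418, -0.086, 0.904], [0.908, 0.007, -0.419]]
force: [0.9, 0.2, -4.0]
opening: 0.339
grasp_force: 30.0
```

Grasp z is 64.5 mm, so contact should be close.

Emit:
apply_moves(
  plan="-0.018 0 0.008 0 0 0; 0 0 0 0 0 0; 0 0 0 0 0 0",
)

```text
time_s: 36.2
position: [0.6173, -0.1012, 0.0563]
tcp_rot: [[0.029, 0.996, 0.081], [0.417, -0.086, 0.905], [0.908, 0.007, -0.418]]
force: [-0.7, 0.0, -1.0]
opening: 0.345
grasp_force: 30.0
```

Emit:
apply_moves(
  plan="-0.018 0 0.008 0 0 0; 0 0 0 0 0 0; 0 0 0 0 0 0",
)

```text
time_s: 36.45
position: [0.6174, -0.1011, 0.0562]
tcp_rot: [[0.029, 0.996, 0.081], [0.416, -0.085, 0.905], [0.909, 0.008, -0.417]]
force: [-1.4, -0.7, 4.6]
opening: 0.342
grasp_force: 30.0
```

Emit:
apply_moves(
  plan="0 0 0 0 0 0; 0 0 0 0 0 0; 0 0 0 0 0 0; 0 0 0 0 0 0; 0 0 0 0 0 0; 0 0 0 0 0 0; 0 0 0 0 0 0; 0 0 0 0 0 0; 0 0 0 0 0 0",
  gripper=0.6,
)

```text
time_s: 37.2
position: [0.6173, -0.1012, 0.0548]
tcp_rot: [[0.029, 0.996, 0.081], [0.418, -0.086, 0.904], [0.908, 0.007, -0.419]]
force: [0.0, -0.1, -0.4]
opening: 0.79
grasp_force: 0.0
```

Emit:
apply_moves(
  plan="0 0 -0.2 0 0 0; 0 0 -0.4 0 0 0; 0 0 -0.4 0 0 0; 0 0 -0.4 0 0 0; 0 0 -0.4 0 0 0; 0.2 0 -0.4 0 0 0; 0.6 0 -0.2 0 0 0; 0.6 0 -0.2 0 0 0; 0 0 0 0 0 0",
)

```text
time_s: 37.95
position: [0.6104, -0.1915, 0.1792]
tcp_rot: [[0.022, 0.996, 0.085], [0.422, -0.086, 0.902], [0.906, 0.016, -0.423]]
force: [0.5, -0.1, 1.5]
opening: 0.798
grasp_force: 0.0
```

```bash
python3 - <<'E'
from h import *
s=bot.read_state();print(s["time_s"],s["force"],s["position"],s["grasp_force"])
im=capture("side")[60:360,120:400,::-1];t=capture("top")[100:300,150:400,::-1]
a=cv2.resize(im,(400,428));b=cv2.resize(t,(400,320))
o=np.zeros((428,800,3),np.uint8);o[:,:400]=a;o[:320,400:]=b
cv2.imwrite("pics/fin.png",o)
E
```

```text
37.95 [ 0.53930669 -0.09326201  1.53010851] [ 0.61044642 -0.19147536  0.17924574] 0.0
```

View pics/fin.png

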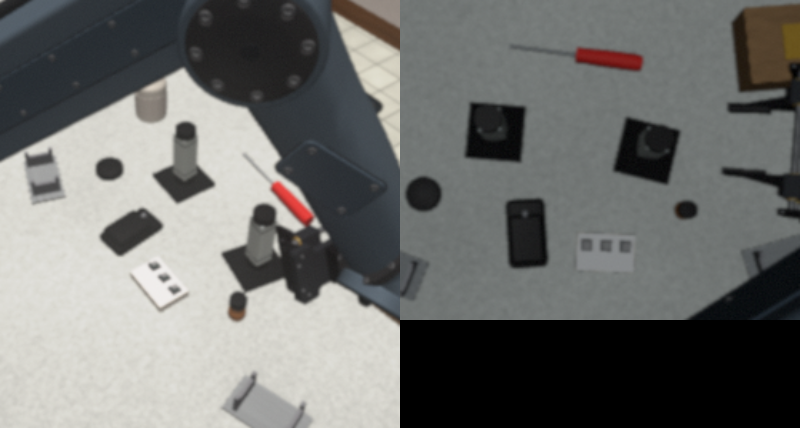

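Both probes stand upright near the middle of their pads, and the bystanders are undisturbed. The gripper is clear, so I'm handing in.

```bash
python3 -c "
from rig import bot
print(bot.hand_in())"
```

```text
the job is handed in; nothing more can be done
None
```

Both probes stand upright near the middle of their own pads, with the end that felt heavy down; the gripper is clear, the other things appear unmoved, and the job was handed in at about 38 s.

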